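Start a batch in the yoghurt maker

ROBOT

A 6-joint arm with a two-finger parallel gripper is mounted at the origin on the work surface. World frame = base frame: x ahead of the robot, y to its left, z up, the work surface at z = 0. Lengths are in m, angles in degrees, forces in N, time in s.
With the tool pointing down it reaches from about 0.425 to 1.125 m from the base axis. Payload 14.9 kg.
Tool frame: the origin (TCP) lies at the very end of the fingers, on their centre line; the grasp point (between the pads) lies 19 mm behind it (robot.grip_depth is the y of the grasp point in the tool frame, in m); y points along the fingers, x is the direction in which the jaws open and shut, and the axes are right-handed (so a half turn about y gives the same grasp; the last joint's range is limited). The gripper opens to 91 mm and grips with 3 to 60 N. Pads are 32 mm wide; open, the fingers measure 118 mm over their backs; the gripper's body (76 mm by 178 mm) begins 60 mm behind the grasp point.
Start: joints at [70.686, 21.709, 99.362, -0, 58.929, -1.908], TCP at [0.209, 0.668, 0.214] pointing down, gripper open.
Joint ranges: [-158.91, 158.91], [-42.39, 125.64], [0.06, 152.35], [-60.88, 240.88], [17.5, 164.5], [-176.32, 176.32]. Speed limits (degrees/s): [108.29, 108.29, 136.94, 180, 180, 180].

INTERFACE

Orientations are given as [roll, pitch, yaw] about the fixed x, y, z axes, in that order (R = Rz(yaw) Ry(pitch) Rx(roll)).
In Python, from plant import monitor, eyes, order, robot gives the robot as it stands. The module is installed in compiled form; this text tells all that it offers.
- The arm moves only by the tool send_rows, never from a script. Its argument "rows" is a list of rows, each an object of numbers: "fingers": the closure, from 0 (fully open) to 1 (shut); "tx", "ty", "tz": the shift along the tool's x, y, z in mm; "turn": the turn about the tool's y in degrees. A call has exactly 8 rows; each row is the pose to reach, as a shift and turn from the pose commanded when the call began, along the tool's axes at that moment; what a row does not reach only later rows make up. A row lasts 1/10 s, in which the tool goes at most 50 mm and 8.59 degrees, less where a joint would pass 70% of its speed; a pose out of reach is approached as far as the arm can. A call with a gripper value outside its range is refused whole. The fingers move at their own pace and stop on an object; "grip_force" is the grip in N (left out, the last holds). Time passes only in rows, so rows that repeat a pose let the fingers close, or fill a call up. It gives the time, the measured TCP pose, the force and the opening at its end, in the units of the state.
- monitor.observe(): the state, without advancing time (a new reading comes with each control period).
- eyes.camera(name): name is "scene" or "top" or "wrist"; returns a dict with "img" (420x560x3 uint8, blue, green, red), "camera_matrix" (3x3 intrinsics, pixels), "distortion" ([k1, k2, p1, p2, k3] as OpenCV has them; the pictures are not rectified), "eye" and "rotation" of the camera in the world. Camera axes: x right, y up, looking along -z (the intrinsics and any distortion apply to the point x, -y, -z); pixel columns grow to the right and rows downward; lengths in m; the calibration is good to about 2 mm. A picture is of the moment at which its call begins. There is no depth.
- order.hand_in(): hands the job in, once; it reports no verdict.
The state is a dict: "t": time; "q": joint angles; "joint_velocities": joint speeds; "joint_torque": joint torques, N m; "tool_pos": TCP position; "tcp_rot": TCP orientation; "force": force on the tool from outside, world axes, zero at the start; "ft_torque": the same for the moment, N m; "width": finger opening in m.
Only numpy, scipy, OpenCV 4.12 (cv2) and the standard library are available. Lean on these libraries where they do the work, as an engineer would, in place of code of your own. Each camera call takes 0.05 s, during which the arm holds its last target. There are 200 camera calls.

TASK

Take the forgotten tall jar out of the yoghurt maker and stand it in the middle of the round cork mat. Stand every short lidded pot on the counter upright in the maker, one to a compartment; lay the square cover over them and press it down until it sits level and flush with the rim all round, and only then turn the timer dial to eight hours, one click an hour (the eighth mark clockwise from the longer off mark). Leave the other kitchen things where they are.

Things in the scene. Friction and masses are not known exactly. Their poses are not given: they have to be found in the camera images.
- maker: Yoghurt maker, fixed. Origin: on the counter under the centre of its square well; +x points away from its control deck, z up. Well: open on top, inside 164 x 164, outside 196 x 196, floor at height 8, a cross of 4 thick dividers (tops at height 36) makes four compartments 80 x 80 centred at x, y = +-41. Its x, y axes run along the walls.
- ledge (a point): Point above the well's centre, at the height (86) of the ledge that bears the cover's edge. Around the ledge a raised rim, top at height 94, leaves a recess 188 x 188. Axes as the maker's.
- roller (a point): Top of one of four black sprung rollers (30 long, 20 diameter, top at height 100), one amid each rim side, reaching 8 inside the rim: a cover laid on rests on them about 11 mm too high; a push of 8 to 15 N down on its middle makes them give way, then it stays down by itself. Rollers cannot be set by hand.
- deck (a point): Top of the control deck at the dial's axis (maker x = -138, y = 0, height 56). Deck: a block 80 long in x, 196 wide in y, in front of the well. 11 dark marks every 30 degrees ring the dial: the longer one, towards the well, is off (0 h); clockwise from above each further mark is 1 h more, up to 10 h.
- dial (a joint): Timer dial angle in rad: 0 = off, grows clockwise seen from above. One click (detent, one hour) every 0.5236 rad; 8 h = 4.189; end stops just past 0 and 10 h. Starts in 0 to 2 h. Turning past a click takes about 0.1 N m; let go between clicks it jumps to the nearer one. It may be turned back.
- dial_grip (a point): Point on the dial's axis, 3 below the top of its grip bar (bar top 87 above the counter). Bar: 46 long, 12 wide, 23 tall, on a round skirt of diameter 52 (skirt top 64 above the counter). The point's x axis runs along the bar to its pointer end, which has a white line on top (at 0 h it points along the maker's x).
- cover: Flat square white cover 178 x 178 x 8, lying flat on the counter, about 0.3 kg, same all round. Origin: centre of the underside, z up. In the middle on top a black bar handle, 60 long (along the cover's x), 14 wide, from 8 to 36 above the origin. Seated, its underside lies on the ledge, its top flush with the rim of the maker.
- jar1: Short white pot with a narrower steel lid; upright. Body diameter 56, height 50; lid diameter 40, from 50 to 72 above the origin. Origin: centre of the underside, z up. About 0.2 kg. In a compartment there is little room beside the lid: let go by opening to 50 or so. Two to four of the four pots are present (None if absent).
- jar2: Short white pot with a narrower steel lid; upright. Body diameter 56, height 50; lid diameter 40, from 50 to 72 above the origin. Origin: centre of the underside, z up. About 0.2 kg. In a compartment there is little room beside the lid: let go by opening to 50 or so. Two to four of the four pots are present (None if absent).
- jar3: Short white pot with a narrower steel lid; upright. Body diameter 56, height 50; lid diameter 40, from 50 to 72 above the origin. Origin: centre of the underside, z up. About 0.2 kg. In a compartment there is little room beside the lid: let go by opening to 50 or so. Two to four of the four pots are present (None if absent).
- jar4: Short white pot with a narrower steel lid; upright. Body diameter 56, height 50; lid diameter 40, from 50 to 72 above the origin. Origin: centre of the underside, z up. About 0.2 kg. In a compartment there is little room beside the lid: let go by opening to 50 or so. Two to four of the four pots are present (None if absent).
- tall_jar: Jar like the pots but taller, left in one compartment: body diameter 56, height 95; lid diameter 40, from 95 to 117 above the origin. Origin: centre of the underside, z up. About 0.3 kg. It stands too high for the cover.
- mat: Round cork mat, fixed flat on the counter, diameter 110, 5 thick. Origin: centre of its underside.
- mug: Bystander: blue mug, diameter 80, height 90. Origin: centre of the underside.
- bowl: Bystander: white bowl, diameter 100, height 50. Origin: centre of the underside.
- mill: Bystander: dark wooden pepper mill, 54 wide, 160 high. Origin: centre of the underside.
- oil: Bystander: green oil bottle, diameter 60, height 200. Origin: centre of the underside.
- spoon: Bystander: spoon with a wooden handle, lying on the counter, along its x.
- cellar: Bystander: wooden salt cellar, diameter 48, height 40. Origin: centre of the underside.
Mind the look-alikes: they are no part of the job. Leave any red look-alike of the jar3 alone.

How it is judged:
By the outcome, as a careful person would: the job done as asked, in the order asked, and still so for the second after the job is handed in, with the robot touching nothing.
Of jar1, jar2, jar3, jar4 only 2 to 4 are there at a start; the rules pass over those that are not, and their reading is None.
At some moment in a run one of jar1, jar2, jar3, jar4, cover may be knocked a few centimetres aside while the robot is not near it.
It also fails if it takes over 210 s, if anything falls off the work surface, if the arm or the gripper's body presses on something with over 40 N, if the wrist force passes 120 N, or if a joint passes its speed limit or range.

## Working session

There is one attempt and no reset: what is moved stays moved. The work goes in short steps, Python scripts to look and compute and a tool call to move; the robot and the scene stay as the last step left them, time stands still between calls to the robot, and variables do not carry over. Pictures are saved under pics/ and viewed, about 12 in all and at most 16, crops included, and the job is handed in when it is done.

Besides the shell and the picture viewer there is one more tool, called after ">>>" as name(argument=value, ...) on one line, values as JSON. send_rows: Moves the arm, as the interface text tells. Its arguments: {"type":"object","properties":{"rows":{"type":"array","items":{"type":"object","properties":{"fingers":{"type":"number"},"tx":{"type":"number"},"ty":{"type":"number"},"tz":{"type":"number"},"turn":{"type":"number"}}}},"grip_force":{"type":"number"}},"required":["rows"]}

```bash
mkdir -p pics; cat > h.py <<'E'
import numpy as np, cv2
from plant import monitor, eyes, order, robot
def cam(n):
    c=eyes.camera(n); np.savez(f'last_{n}.npz',**{k:np.array(v) for k,v in c.items()}); return c
def load(n): return dict(np.load(f'last_{n}.npz'))
def ray(c,u,v):
    p=cv2.undistortPoints(np.array([[[u,v]]],float),c['camera_matrix'],np.array(c['distortion'],float))[0,0]
    return np.array(c['eye']),np.array(c['rotation'])@np.array([p[0],-p[1],-1.])
def onz(c,u,v,z):
    e,d=ray(c,u,v); return (e+d*(z-e[2])/d[2])
def proj(c,P):
    p=np.array(c['rotation']).T@(np.array(P,float)-np.array(c['eye'])); p=np.array([[[p[0],-p[1],-p[2]]]])
    return cv2.projectPoints(p,np.zeros(3),np.zeros(3),c['camera_matrix'],np.array(c['distortion'],float))[0].ravel()
E
python3 - <<'E'
from h import *
for n in('scene','top','wrist'):
    c=cam(n); cv2.imwrite(f'pics/{n}0.png',c['img']); print(n,c['eye'],np.round(c['rotation'],3).tolist(),c['camera_matrix'][0])
print(monitor.observe())
E
```

```text
scene [1.38568796 0.47634756 1.13949537] [42.791, 0.101, 124.124] [498.9991543    0.         277.58276503]
top [ 0.38784324 -0.07438889  1.61856465] [8.125, 0.43, -90.593] [463.16401486   0.         273.22125927]
wrist [0.12853843 0.69400554 0.38468751] [-17.213, 0.119, 72.6] [322.260957     0.         279.56397474]
{'t': 0.15, 'q': array([ 7.06835954e+01,  2.17294029e+01,  9.93862060e+01, -9.62681747e-05,
        5.89279912e+01, -1.90671286e+00]), 'joint_velocities': array([-0.03476532, -0.19701901, -0.14992867, -0.00023939, -0.05916881,
       -0.02589169]), 'joint_torque': array([-3.39850485e-04, -7.64101267e+01, -4.34652257e+01,  6.51564938e-02,
        4.09158168e-02, -1.12107996e-04]), 'tool_pos': array([0.20934131, 0.66767413, 0.21348075]), 'tcp_rot': array([-8.99986317e+01,  4.35786756e-02,  7.25903585e+01]), 'force': array([0.47040568, 0.42963691, 0.30148898]), 'ft_torque': array([-0.00836238, -0.04794152,  0.01809461]), 'width': 0.09114083624846275}
```

View pics/top0.png

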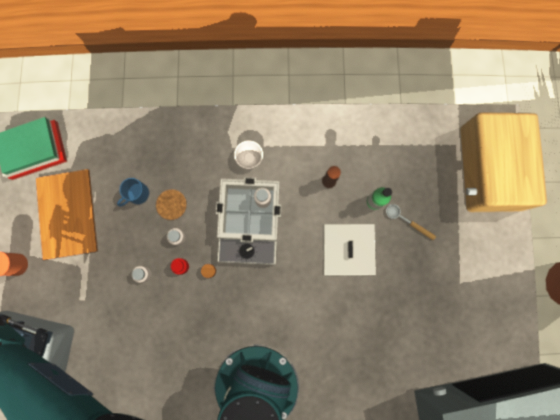

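View pics/scene0.png

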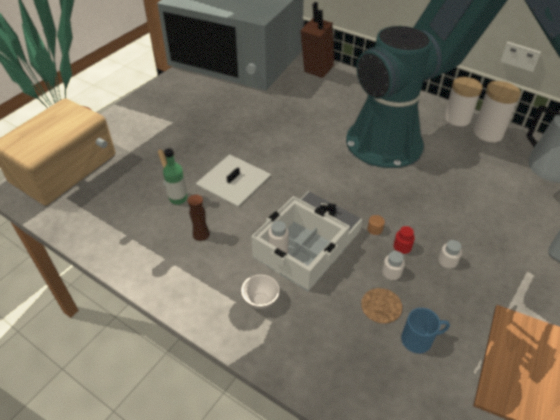

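The top view shows:
- the tall jar at (262,196) in the maker
- two white pots at (175,237) and (139,275)
- the mat at (171,204)
- the cover at (350,249)
- the dial at (247,251)

The look-alikes are the red pot at (180,266) and the cellar at (208,271). The white pots with steel lids fit the description, so I'll confirm them in one enlarged crop.

```bash
cat >> h.py <<'E'
from scipy.spatial.transform import Rotation as Ro
_cam=cam
def fix(c):
    c=dict(c); r=np.array(c['rotation'])
    if r.ndim==1: c['rotation']=Ro.from_euler('xyz',r,degrees=True).as_matrix()
    return c
def cam(n): return fix(_cam(n))
_load=load
def load(n): return fix(_load(n))
def blobs(img,mask,amin=8,roi=None):
    m=mask.astype(np.uint8)
    if roi: z=np.zeros_like(m); a,b,c,d=roi; z[b:d,a:c]=m[b:d,a:c]; m=z
    n,l,s,ct=cv2.connectedComponentsWithStats(m)
    return [(np.round(ct[i],1).tolist(),s[i].tolist()) for i in range(1,n) if s[i,4]>=amin]
E
python3 - <<'E'
from h import *
t=load('top'); print(proj(t,[0,0,0]))
im=t['img']; 
cv2.imwrite('pics/c1.png',cv2.resize(im[165:290,110:290],None,fx=4.4,fy=4.4,interpolation=cv2.INTER_CUBIC))
hsv=cv2.cvtColor(im,cv2.COLOR_BGR2HSV)
dark=(im.max(2)<55)
print('dark',blobs(im,dark,6,(205,165,380,275)))
white=(im.min(2)>165)&(hsv[...,1]<50)
print('white',blobs(im,white,10,(110,110,400,300)))
cork=(hsv[...,0]<20)&(hsv[...,1]>90)
print('cork',blobs(im,cork,100,(110,170,230,300)))
E
```

```text
[256.084468   386.61847832]
dark [([324.5, 179.1], [324, 177, 2, 5, 8]), ([249.6, 180.8], [247, 180, 6, 3, 15]), ([219.0, 207.5], [218, 205, 3, 6, 18]), ([276.8, 209.8], [275, 207, 4, 6, 17]), ([246.6, 237.8], [244, 236, 6, 4, 17]), ([349.7, 248.1], [349, 242, 2, 15, 22]), ([245.6, 251.1], [240, 244, 14, 14, 122])]
white [([314.0, 127.9], [229, 110, 171, 54, 5460]), ([226.4, 187.8], [220, 180, 24, 23, 150]), ([270.9, 189.1], [255, 180, 24, 25, 162]), ([266.7, 196.1], [262, 189, 9, 15, 46]), ([391.6, 211.4], [390, 210, 4, 4, 13]), ([226.3, 229.6], [218, 213, 25, 25, 208]), ([267.2, 231.7], [250, 216, 27, 24, 204]), ([349.7, 249.4], [325, 224, 51, 51, 2345]), ([178.6, 235.8], [174, 229, 9, 15, 37]), ([143.4, 272.7], [137, 267, 11, 15, 39])]
cork [([170.8, 204.1], [156, 189, 31, 31, 764]), ([179.0, 265.8], [170, 257, 20, 18, 274]), ([207.8, 270.6], [200, 264, 16, 15, 188])]
```

View pics/c1.png

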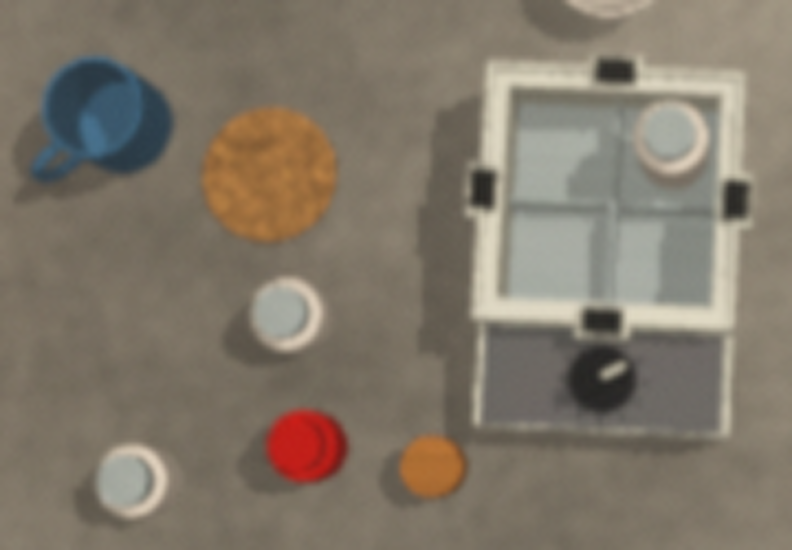

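Confirmed: the white pots with steel lids are at crop (281,314) and (125,480), and the red look-alike at (306,446) stays put. The dial's white line points at about 2 h.

```bash
python3 - <<'E'
from h import *
t=load('top'); f=lambda U,V:((U+.5)/4.4+109.5,(V+.5)/4.4+164.5)
for n,u,z in [('potA',f(281,314),.072),('potB',f(125,480),.072),('tall',f(672,132),.125),('mat',f(270,174),.005),('cover',(349.7,249.4),.008),
 ('rF',(249.6,180.8),.100),('rL',(219,207.5),.1),('rR',(276.8,209.8),.1),('rN',(246.6,237.8),.1),('dial',f(601,378),.08)]:
    print(n,np.round(onz(t,*u,z)[:2]*1000,1))
r=[onz(t,*u,.1)[:2]*1000 for u in[(249.6,180.8),(246.6,237.8),(219,207.5),(276.8,209.8)]]
d=r[0]-r[1]; e=r[2]-r[3]; print('yaw',np.degrees(np.arctan2(d[1],d[0])),np.degrees(np.arctan2(-e[0],e[1])),np.mean(r,0))
im=t['img']; m=((im.min(2)>165)).astype(np.uint8); m[:, :320]=0;m[:,380:]=0;m[:215]=0
c=max(cv2.findContours(m,0,2)[0],key=cv2.contourArea); R=cv2.minAreaRect(c); print(R)
b=[onz(t,*p,.008)[:2]*1000 for p in cv2.boxPoints(R)]; print(np.round(b),np.mean(b,0))
s=monitor.observe(); print(Ro.from_euler('xyz',s['tcp_rot'],degrees=True).as_matrix().round(3).tolist())
w=load('wrist'); Rt=Ro.from_euler('xyz',s['tcp_rot'],degrees=True).as_matrix(); print('cam in tool',Rt.T@(w['eye']-s['tool_pos']), (Rt.T@w['rotation']).round(3).tolist())
E
```

```text
potA [510.9 271.6]
potB [385.1 390. ]
tall [639.4 -30.2]
mat [629.3 297.7]
cover [ 462.8 -328.9]
rF [690.9  12.8]
rL [602.  114.7]
rR [592.1 -77. ]
rN [500.5  23.3]
dial [459.7  26. ]
yaw -3.147399770287142 -2.9447928847618723 [596.39679678  18.45768565]
((350.0, 249.0), (50.0, 50.0), 90.0)
[[ 553. -245.]
 [ 550. -421.]
 [ 376. -414.]
 [ 379. -241.]] [ 464.61059361 -330.27231799]
[[0.299, -0.0, -0.954], [0.954, -0.001, 0.299], [-0.001, -1.0, 0.0]]
cam in tool [ 0.00081862 -0.1712054   0.08498378] [[1.0, -0.001, 0.001], [0.001, 0.296, -0.955], [0.0, 0.955, 0.296]]
```

```bash
cat >> h.py <<'E'
def go(*tg):
    "print shift from present pose to each target (x,y,z mm, yaw), all in present tool axes"
    s=monitor.observe(); R=Ro.from_euler('xyz',s['tcp_rot'],degrees=True).as_matrix(); yaw=np.degrees(np.arctan2(R[1,0],R[0,0]))
    print('t %.1f pos'%s['t'],np.round(s['tool_pos']*1000,1),'yaw %.1f tilt %.2f'%(yaw,np.degrees(np.arccos(-R[2,1]))),'F',np.round(s['force'],1),'w %.1f'%(s['width']*1000),'q1,6',np.round(s['q'][[0,5]],0))
    for x,y,z,w in tg:
        d=R.T@(np.array([x,y,z])-s['tool_pos']*1000); print('to',(x,y,z,w),'-> tx %.1f ty %.1f tz %.1f turn %.1f'%(*d,(yaw-w+180)%360-180))
E
python3 -c "
from h import *
go((639,-30,214,87))"
```

```text
t 0.1 pos [209.3 667.7 213.5] yaw 72.6 tilt 0.04 F [0.5 0.4 0.3] w 91.1 q1,6 [71. -2.]
to (639, -30, 214, 87) -> tx -537.2 ty -0.1 tz -618.7 turn -14.4
```

>>> send_rows(rows=[{"tx":-25,"tz":-29,"ty":0,"turn":-1},{"tx":-55,"tz":-63,"ty":0,"turn":-3},{"tx":-85,"tz":-98,"ty":0,"turn":-5},{"tx":-115,"tz":-133,"ty":0,"turn":-7},{"tx":-145,"tz":-168,"ty":0,"turn":-9},{"tx":-175,"tz":-202,"ty":0,"turn":-11},{"tx":-205,"tz":-236,"ty":0,"turn":-13},{"tx":-235,"tz":-270,"ty":0,"turn":-14.4}])

```text
validation failed for argument at $.ro...
```

>>> send_rows(rows=[{"fingers":0,"tx":-25,"ty":0,"tz":-29,"turn":-1},{"fingers":0,"tx":-55,"ty":0,"tz":-63,"turn":-3},{"fingers":0,"tx":-85,"ty":0,"tz":-98,"turn":-5},{"fingers":0,"tx":-115,"ty":0,"tz":-133,"turn":-7},{"fingers":0,"tx":-145,"ty":0,"tz":-168,"turn":-9},{"fingers":0,"tx":-175,"ty":0,"tz":-202,"turn":-11},{"fingers":0,"tx":-205,"ty":0,"tz":-236,"turn":-13},{"fingers":0,"tx":-235,"ty":0,"tz":-270,"turn":-14.4}], grip_force=25)

```text
t: 0.95
tool_pos: [0.3973, 0.3613, 0.2139]
tcp_rot: [-90.0, -0.0, 87.1]
force: [0.6, 0.6, 0.4]
width: 0.0914
```

```bash
python3 -c "
from h import *
go((639,-30,190,87))
c=cam('top'); cv2.imwrite('pics/top1.png',c['img'][150:420,0:360].repeat(2,0).repeat(2,1))"
```

```text
t 0.9 pos [397.3 361.3 213.9] yaw 87.1 tilt 0.01 F [0.6 0.6 0.4] w 91.4 q1,6 [ 40. -47.]
to (639, -30, 190, 87) -> tx -378.4 ty 24.0 tz -261.3 turn 0.1
```

View pics/top1.png

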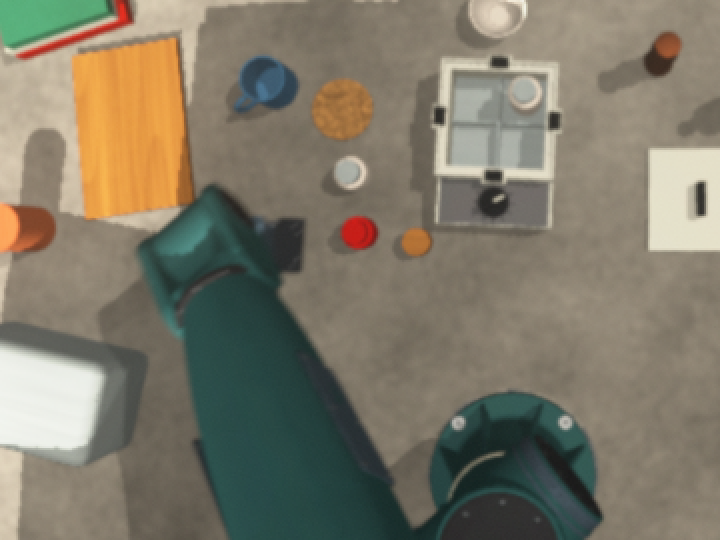

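The start area the arm was covering holds a kettle and jug but no pots, so exactly two pots are present.

>>> send_rows(rows=[{"fingers":0,"tx":-25,"ty":0,"tz":-17,"turn":0},{"fingers":0,"tx":-60,"ty":0,"tz":-41,"turn":0},{"fingers":0,"tx":-97,"ty":0,"tz":-67,"turn":0},{"fingers":0,"tx":-134,"ty":0,"tz":-93,"turn":0},{"fingers":0,"tx":-172,"ty":0,"tz":-119,"turn":0},{"fingers":0,"tx":-210,"ty":0,"tz":-145,"turn":0},{"fingers":0,"tx":-248,"ty":0,"tz":-171,"turn":0},{"fingers":0,"tx":-280,"ty":0,"tz":-194,"turn":0}])

```text
t: 1.8
tool_pos: [0.5766, 0.071, 0.2139]
tcp_rot: [-90.0, 0.0, 87.0]
force: [0.4, -0.1, -0.6]
width: 0.0909
```

>>> send_rows(rows=[{"fingers":0,"tx":-25,"ty":4,"tz":-17,"turn":0},{"fingers":0,"tx":-60,"ty":12,"tz":-41,"turn":0},{"fingers":0,"tx":-88,"ty":18,"tz":-60,"turn":0},{"fingers":0,"tx":-98,"ty":24,"tz":-67,"turn":0},{"fingers":0,"tx":-98,"ty":24,"tz":-67,"turn":0},{"fingers":0,"tx":-98,"ty":24,"tz":-67,"turn":0},{"fingers":0,"tx":-98,"ty":24,"tz":-67,"turn":0},{"fingers":0,"tx":-98,"ty":24,"tz":-67,"turn":0}])

```text
t: 2.6
tool_pos: [0.6373, -0.0273, 0.1903]
tcp_rot: [-90.0, -0.0, 87.1]
force: [0.3, 0.2, 0.6]
width: 0.0912
```

```bash
python3 -c "
from h import *
go((639,-30,108,87))
c=cam('wrist'); cv2.imwrite('pics/w1.png',c['img']); print(proj(c,[.639,-.030,.125]),proj(c,[.639,-.030,.103]),proj(c,[.639,-.058,.103]))"
```

```text
t 2.6 pos [637.3 -27.3 190.3] yaw 87.1 tilt 0.02 F [0.3 0.2 0.6] w 91.2 q1,6 [ -5. -92.]
to (639, -30, 108, 87) -> tx -2.7 ty 82.3 tz -1.8 turn 0.1
[275.16577575 225.43423029] [275.53114143 216.48672767] [242.5473877  218.08166733]
```

View pics/w1.png

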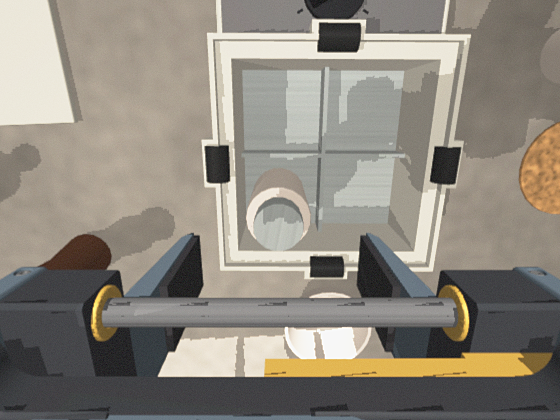

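The lid sits at about (278,225), 3 px right of the prediction, so y ≈ -0.0275, directly under the tool. Descend and grip.

>>> send_rows(rows=[{"fingers":0,"tx":0,"ty":20,"tz":-2,"turn":0},{"fingers":0,"tx":0,"ty":45,"tz":-2,"turn":0},{"fingers":0,"tx":0,"ty":68,"tz":-2,"turn":0},{"fingers":0,"tx":0,"ty":83,"tz":-2,"turn":0},{"fingers":0,"tx":0,"ty":83,"tz":-2,"turn":0},{"fingers":1,"tx":0,"ty":83,"tz":-2,"turn":0},{"fingers":1,"tx":0,"ty":83,"tz":-2,"turn":0},{"fingers":1,"tx":0,"ty":83,"tz":-2,"turn":0}], grip_force=30)

```text
t: 3.45
tool_pos: [0.6402, -0.0284, 0.1081]
tcp_rot: [-90.1, 0.0, 87.0]
force: [0.4, 0.3, 0.1]
width: 0.07
```

>>> send_rows(rows=[{"fingers":1,"tx":0,"ty":0,"tz":0,"turn":0},{"fingers":1,"tx":0,"ty":0,"tz":0,"turn":0},{"fingers":1,"tx":0,"ty":0,"tz":0,"turn":0},{"fingers":1,"tx":0,"ty":-10,"tz":0,"turn":0},{"fingers":1,"tx":0,"ty":-30,"tz":0,"turn":0},{"fingers":1,"tx":0,"ty":-60,"tz":0,"turn":0},{"fingers":1,"tx":0,"ty":-95,"tz":0,"turn":0},{"fingers":1,"tx":0,"ty":-130,"tz":0,"turn":0}])

```text
t: 4.25
tool_pos: [0.6391, -0.0283, 0.2385]
tcp_rot: [-90.0, -0.0, 87.0]
force: [0.5, -0.7, -3.0]
width: 0.0392
```

```bash
python3 -c "
from h import *
c=load('wrist'); im=c['img']
r=blobs(im,(im.max(2)<60),150,(190,20,470,285)); print(r)
go((629,298,240,87))"
```

```text
[([338.8, 37.1], [318, 23, 43, 29, 1066]), ([217.4, 163.7], [206, 146, 24, 37, 775]), ([444.6, 164.9], [430, 147, 30, 37, 893]), ([195.4, 263.2], [190, 236, 13, 49, 495]), ([371.5, 267.4], [357, 236, 42, 49, 1007]), ([326.7, 266.5], [311, 257, 33, 20, 616]), ([445.5, 279.2], [438, 271, 20, 14, 159])]
t 4.2 pos [639.1 -28.3 238.5] yaw 87.0 tilt 0.04 F [ 0.5 -0.7 -3. ] w 39.2 q1,6 [ -5. -92.]
to (629, 298, 240, 87) -> tx 325.3 ty -1.5 tz 27.1 turn -0.0
```

>>> send_rows(rows=[{"fingers":1,"tx":20,"ty":0,"tz":2,"turn":0},{"fingers":1,"tx":60,"ty":0,"tz":5,"turn":0},{"fingers":1,"tx":110,"ty":0,"tz":10,"turn":0},{"fingers":1,"tx":160,"ty":0,"tz":14,"turn":0},{"fingers":1,"tx":210,"ty":0,"tz":18,"turn":0},{"fingers":1,"tx":260,"ty":0,"tz":22,"turn":0},{"fingers":1,"tx":300,"ty":0,"tz":25,"turn":0},{"fingers":1,"tx":325,"ty":0,"tz":27,"turn":0}])

```text
t: 5.05
tool_pos: [0.6289, 0.3005, 0.2373]
tcp_rot: [-90.0, -0.0, 87.1]
force: [0.5, -0.1, -3.8]
width: 0.0389
```

>>> send_rows(rows=[{"fingers":1,"tx":0,"ty":0,"tz":0,"turn":0},{"fingers":1,"tx":0,"ty":20,"tz":0,"turn":0},{"fingers":1,"tx":0,"ty":50,"tz":0,"turn":0},{"fingers":1,"tx":0,"ty":80,"tz":0,"turn":0},{"fingers":1,"tx":0,"ty":105,"tz":0,"turn":0},{"fingers":1,"tx":0,"ty":115,"tz":0,"turn":0},{"fingers":1,"tx":0,"ty":115,"tz":0,"turn":0},{"fingers":1,"tx":0,"ty":115,"tz":0,"turn":0}])

```text
t: 5.85
tool_pos: [0.6303, 0.2976, 0.1232]
tcp_rot: [-90.1, -0.0, 87.0]
force: [0.7, 0.5, -2.4]
width: 0.0391
```

```bash
python3 -c "
from h import *
go((629.5,297.7,105.5,87))
c=cam('wrist'); cv2.imwrite('pics/w2.png',c['img']); im=c['img'];h=cv2.cvtColor(im,cv2.COLOR_BGR2HSV)
print(blobs(im,(h[...,0]<25)&(h[...,1]>90),300,(60,60,500,280)))
a=np.linspace(0,6.28,12)
for x in range(0,12,2): print(proj(c,[.6295+.055*np.cos(a[x]),.2977+.055*np.sin(a[x]),.005]).round())
"
```

```text
t 5.8 pos [630.3 297.6 123.2] yaw 87.0 tilt 0.07 F [ 0.7  0.5 -2.4] w 39.1 q1,6 [ 23. -64.]
to (629.5, 297.7, 105.5, 87) -> tx 0.1 ty 17.7 tz 0.8 turn -0.0
[([280.6, 183.7], [222, 146, 117, 89, 5585])]
[282. 257.]
[332. 224.]
[323. 163.]
[258. 147.]
[220. 198.]
[251. 250.]
```

View pics/w2.png

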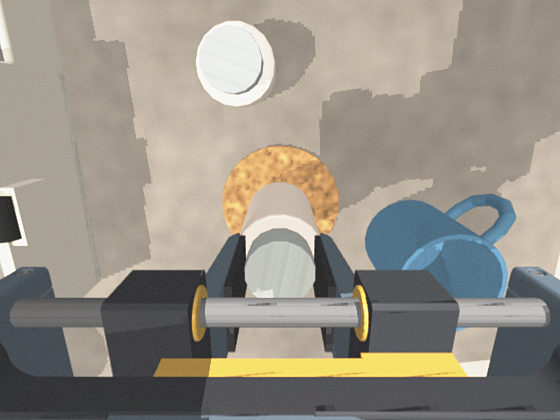

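The mat is centred in columns on the jar (222–339, centre 280.5), and pot A's lid is at (232,60). Lower and release.

>>> send_rows(rows=[{"fingers":1,"tx":1,"ty":8,"tz":1,"turn":0},{"fingers":1,"tx":1,"ty":13,"tz":1,"turn":0},{"fingers":1,"tx":1,"ty":16,"tz":1,"turn":0},{"fingers":1,"tx":1,"ty":17.5,"tz":1,"turn":0},{"fingers":1,"tx":1,"ty":17.5,"tz":1,"turn":0},{"fingers":1,"tx":1,"ty":17.5,"tz":1,"turn":0},{"fingers":0,"tx":1,"ty":17.5,"tz":1,"turn":0},{"fingers":0,"tx":1,"ty":17.5,"tz":1,"turn":0}])

```text
t: 6.7
tool_pos: [0.6291, 0.2989, 0.105]
tcp_rot: [-90.1, -0.0, 87.0]
force: [-1.3, -0.4, 0.7]
width: 0.0523
```

>>> send_rows(rows=[{"fingers":0,"tx":0,"ty":0,"tz":0,"turn":0},{"fingers":0,"tx":0,"ty":0,"tz":0,"turn":0},{"fingers":0,"tx":0,"ty":-10,"tz":0,"turn":0},{"fingers":0,"tx":0,"ty":-30,"tz":0,"turn":0},{"fingers":0,"tx":0,"ty":-60,"tz":0,"turn":0},{"fingers":0,"tx":0,"ty":-85,"tz":0,"turn":0},{"fingers":0,"tx":0,"ty":-85,"tz":0,"turn":0},{"fingers":0,"tx":0,"ty":-85,"tz":0,"turn":0}])

```text
t: 7.5
tool_pos: [0.6289, 0.2988, 0.1902]
tcp_rot: [-90.1, -0.0, 87.0]
force: [-0.3, 0.5, -0.9]
width: 0.0911
```

```bash
python3 -c "
from h import *
c=load('wrist'); p=onz(c,232,59,.072)*1000; print('A old view',p)
c=cam('wrist'); cv2.imwrite('pics/w3.png',c['img']); print(proj(c,p/1000), proj(c,[.6295,.299,.122]))
go((p[0],p[1],150,87))
t=cam('top'); print(proj(t,p/1000), proj(t,[.6295,.299,.122]))
"
```

```text
A old view [513.79197396 274.42536277  72.        ]
[242.14029212  72.89121934] [278.86065448 222.64491052]
t 7.5 pos [628.4 298.6 189.2] yaw 87.0 tilt 0.02 F [ 0.8 -0.5 -0.7] w 91.6 q1,6 [ 23. -63.]
to (np.float64(513.7919739636958), np.float64(274.42536277289634), 150, 87) -> tx -30.1 ty 39.2 tz 113.2 turn -0.0
[172.67617682 235.13058796] [162.62949573 198.94445469]
```

View pics/w3.png

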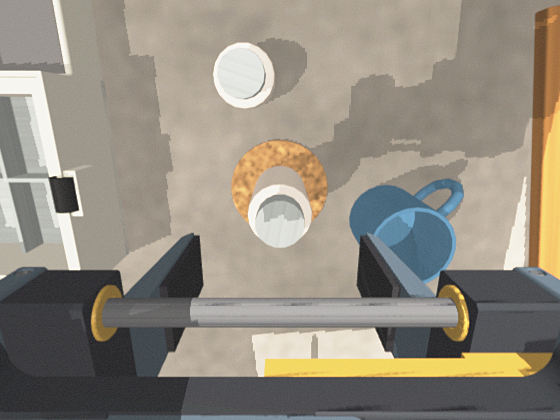

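The tall jar stands upright and centred on the mat, with its lid at (279,221) as predicted. Pot A's lid is at (240,73).

>>> send_rows(rows=[{"fingers":0,"tx":-5,"ty":0,"tz":20,"turn":0},{"fingers":0,"tx":-15,"ty":0,"tz":55,"turn":0},{"fingers":0,"tx":-24,"ty":0,"tz":90,"turn":0},{"fingers":0,"tx":-31,"ty":10,"tz":113,"turn":0},{"fingers":0,"tx":-31,"ty":40,"tz":113,"turn":0},{"fingers":0,"tx":-31,"ty":60,"tz":113,"turn":0},{"fingers":0,"tx":-31,"ty":60,"tz":113,"turn":0},{"fingers":0,"tx":-31,"ty":60,"tz":113,"turn":0}])

```text
t: 8.4
tool_pos: [0.514, 0.2735, 0.1292]
tcp_rot: [-89.9, 0.0, 87.0]
force: [0.2, 0.1, 0.8]
width: 0.0912
```

```bash
python3 -c "
from h import *
c=cam('wrist'); im=c['img'].astype(int); cv2.imwrite('pics/w4.png',c['img'])
go((513.5,273,54.5,87)); print(proj(c,[.5135,.273,.072]))
o=load('wrist')
"
```

```text
t 8.4 pos [514.5 273.8 129.9] yaw 87.0 tilt 0.00 F [ 1.1 -0.6 -0.1] w 90.8 q1,6 [ 26. -61.]
to (513.5, 273, 54.5, 87) -> tx -0.8 ty 75.4 tz 1.0 turn -0.0
[277.82860392 226.37626269]
```

View pics/w4.png

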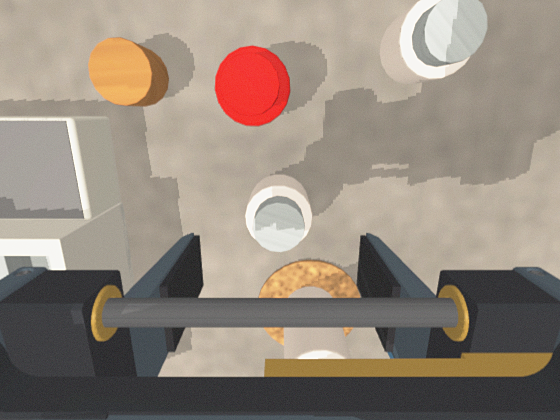

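>>> send_rows(rows=[{"fingers":0,"tx":0,"ty":20,"tz":1,"turn":0},{"fingers":0,"tx":0,"ty":45,"tz":1,"turn":0},{"fingers":0,"tx":0,"ty":66,"tz":1,"turn":0},{"fingers":0,"tx":0,"ty":75,"tz":1,"turn":0},{"fingers":0,"tx":0,"ty":75,"tz":1,"turn":0},{"fingers":1,"tx":0,"ty":75,"tz":1,"turn":0},{"fingers":1,"tx":0,"ty":75,"tz":1,"turn":0},{"fingers":1,"tx":0,"ty":75,"tz":1,"turn":0}])

```text
t: 9.25
tool_pos: [0.5138, 0.274, 0.0554]
tcp_rot: [-90.1, -0.0, 87.0]
force: [0.0, 0.4, 0.7]
width: 0.0704
```

>>> send_rows(rows=[{"fingers":1,"tx":0,"ty":0,"tz":0,"turn":0},{"fingers":1,"tx":0,"ty":0,"tz":0,"turn":0},{"fingers":1,"tx":0,"ty":0,"tz":0,"turn":0},{"fingers":1,"tx":0,"ty":-10,"tz":0,"turn":0},{"fingers":1,"tx":0,"ty":-35,"tz":0,"turn":0},{"fingers":1,"tx":0,"ty":-75,"tz":0,"turn":0},{"fingers":1,"tx":0,"ty":-115,"tz":0,"turn":0},{"fingers":1,"tx":0,"ty":-135,"tz":0,"turn":0}])

```text
t: 10.05
tool_pos: [0.5142, 0.2742, 0.1934]
tcp_rot: [-90.2, -0.1, 87.0]
force: [0.3, 0.2, -1.6]
width: 0.0389
```

```bash
python3 -c "
from h import *
c=load('wrist'); print('B',onz(c,457,30,.072)*1000)
go((558,61.5,190,87))
c=dict(np.load('last_wrist.npz'))
c=cam('wrist'); im=c['img']; 
print(blobs(im,(im.max(2)<60),150,(0,20,190,285)))
"
```

```text
B [387.18098167 393.53316236  72.        ]
t 10.1 pos [514.2 274.2 193.4] yaw 87.0 tilt 0.21 F [ 0.3  0.2 -1.6] w 38.9 q1,6 [ 26. -61.]
to (558, 61.5, 190, 87) -> tx -210.1 ty 3.2 tz -54.9 turn -0.0
[([18.5, 154.8], [0, 131, 41, 54, 954]), ([6.6, 213.2], [0, 203, 17, 19, 155]), ([157.8, 277.7], [121, 271, 69, 14, 736])]
```

>>> send_rows(rows=[{"fingers":1,"tx":-20,"ty":0,"tz":-5,"turn":0},{"fingers":1,"tx":-60,"ty":0,"tz":-16,"turn":0},{"fingers":1,"tx":-105,"ty":0,"tz":-27,"turn":0},{"fingers":1,"tx":-150,"ty":0,"tz":-39,"turn":0},{"fingers":1,"tx":-190,"ty":0,"tz":-50,"turn":0},{"fingers":1,"tx":-210,"ty":0,"tz":-55,"turn":0},{"fingers":1,"tx":-210,"ty":0,"tz":-55,"turn":0},{"fingers":1,"tx":-210,"ty":0,"tz":-55,"turn":0}])

```text
t: 10.9
tool_pos: [0.5568, 0.0609, 0.1891]
tcp_rot: [-90.0, -0.0, 86.9]
force: [0.5, 0.0, -1.5]
width: 0.039
```

```bash
python3 -c "
from h import *
c=cam('wrist'); im=c['img']; cv2.imwrite('pics/w5.png',im)
for b in blobs(im,(im.max(2)<60),150,(60,0,500,285)): print(b, np.round(onz(c,*b[0],.1)*1000,1))
go((558,61.5,64,87))
"
```

```text
([238.9, 100.3], [210, 76, 54, 48, 535]) [463.8  35.4 100. ]
([230.8, 143.3], [213, 141, 36, 8, 184]) [495.8  26.1 100. ]
([230.6, 158.6], [213, 153, 37, 9, 180]) [507.9  24.7 100. ]
([237.3, 265.1], [224, 236, 23, 49, 620]) [602.9  21.4 100. ]
([321.9, 265.1], [314, 236, 22, 49, 610]) [606.9  96.9 100. ]
([155.5, 269.7], [119, 241, 87, 44, 1385]) [603.6 -52.5 100. ]
([393.8, 277.7], [354, 271, 86, 14, 1071]) [623.  161.7 100. ]
t 10.9 pos [556.8  61.5 189.2] yaw 87.0 tilt 0.03 F [-0.3 -0.8 -2. ] w 39.1 q1,6 [  4. -83.]
to (558, 61.5, 64, 87) -> tx 0.1 ty 125.2 tz -1.3 turn -0.0
```

View pics/w5.png

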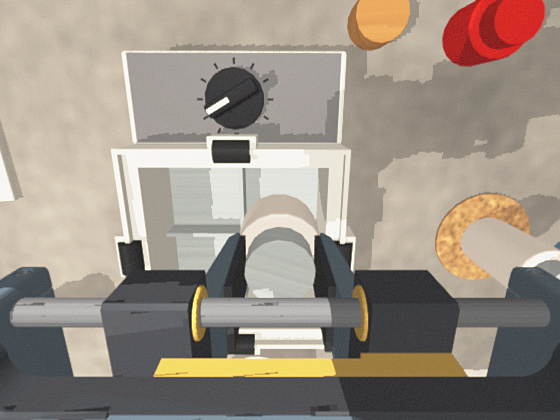

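The pot is above the left-near compartment: roller at (231,151), dial at (234,98). Lower it, open to about 50 and raise.

>>> send_rows(rows=[{"fingers":1,"tx":-1,"ty":20,"tz":-1,"turn":0},{"fingers":1,"tx":-1,"ty":55,"tz":-1,"turn":0},{"fingers":1,"tx":-1,"ty":90,"tz":-1,"turn":0},{"fingers":1,"tx":-1,"ty":112,"tz":-1,"turn":0},{"fingers":1,"tx":-1,"ty":120,"tz":-1,"turn":0},{"fingers":1,"tx":-1,"ty":125,"tz":-1,"turn":0},{"fingers":1,"tx":-1,"ty":125,"tz":-1,"turn":0},{"fingers":1,"tx":-1,"ty":125,"tz":-1,"turn":0}])

```text
t: 11.75
tool_pos: [0.5587, 0.0606, 0.0657]
tcp_rot: [-90.1, 0.0, 87.1]
force: [-1.6, -4.2, 7.7]
width: 0.039
```

>>> send_rows(rows=[{"fingers":0.45,"tx":0,"ty":0,"tz":0,"turn":0},{"fingers":0.45,"tx":0,"ty":0,"tz":0,"turn":0},{"fingers":0.45,"tx":0,"ty":0,"tz":0,"turn":0},{"fingers":0.45,"tx":0,"ty":0,"tz":0,"turn":0},{"fingers":0.45,"tx":0,"ty":-15,"tz":0,"turn":0},{"fingers":0.45,"tx":0,"ty":-50,"tz":0,"turn":0},{"fingers":0.45,"tx":0,"ty":-95,"tz":0,"turn":0},{"fingers":0.45,"tx":0,"ty":-120,"tz":0,"turn":0}])

```text
t: 12.55
tool_pos: [0.5591, 0.0602, 0.1886]
tcp_rot: [-90.2, -0.0, 87.0]
force: [-0.5, 0.3, 0.5]
width: 0.0499
```

```bash
python3 -c "
from h import *
go((387,392,184,87))
"
```

```text
t 12.6 pos [559.1  60.2 188.6] yaw 87.0 tilt 0.19 F [-0.5  0.3  0.5] w 49.9 q1,6 [  4. -83.]
to (387, 392, 184, 87) -> tx 322.4 ty 4.1 tz 189.3 turn -0.0
```

>>> send_rows(rows=[{"fingers":0.2,"tx":22,"ty":0,"tz":13,"turn":0},{"fingers":0,"tx":62,"ty":0,"tz":36,"turn":0},{"fingers":0,"tx":104,"ty":0,"tz":61,"turn":0},{"fingers":0,"tx":146,"ty":0,"tz":86,"turn":0},{"fingers":0,"tx":188,"ty":0,"tz":110,"turn":0},{"fingers":0,"tx":230,"ty":0,"tz":135,"turn":0},{"fingers":0,"tx":270,"ty":0,"tz":158,"turn":0},{"fingers":0,"tx":300,"ty":0,"tz":176,"turn":0}])

```text
t: 13.35
tool_pos: [0.3967, 0.371, 0.1857]
tcp_rot: [-90.0, -0.0, 87.0]
force: [1.7, -0.4, 0.4]
width: 0.0915
```

>>> send_rows(rows=[{"fingers":0,"tx":15,"ty":10,"tz":9,"turn":0},{"fingers":0,"tx":22,"ty":30,"tz":13,"turn":0},{"fingers":0,"tx":22,"ty":50,"tz":13,"turn":0},{"fingers":0,"tx":22,"ty":58,"tz":13,"turn":0},{"fingers":0,"tx":22,"ty":58,"tz":13,"turn":0},{"fingers":0,"tx":22,"ty":58,"tz":13,"turn":0},{"fingers":0,"tx":22,"ty":58,"tz":13,"turn":0},{"fingers":0,"tx":22,"ty":58,"tz":13,"turn":0}])

```text
t: 14.15
tool_pos: [0.3867, 0.3917, 0.1273]
tcp_rot: [-90.0, -0.1, 87.0]
force: [-0.8, 0.5, -0.1]
width: 0.0912
```

```bash
python3 -c "
from h import *
c=cam('wrist'); cv2.imwrite('pics/w6.png',c['img'])
go((387,392,54.5,87)); print(proj(c,[.387,.392,.072]))
"
```

```text
t 14.2 pos [386.6 391.7 127.1] yaw 87.0 tilt 0.06 F [-0.4  0.1  0. ] w 91.2 q1,6 [ 43. -44.]
to (387, 392, 54.5, 87) -> tx 0.3 ty 72.6 tz -0.3 turn -0.0
[278.85923101 228.09765986]
```

View pics/w6.png

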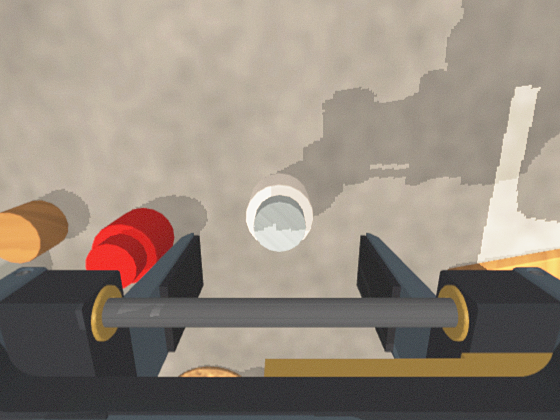

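Pot B's lid is at (280,225), and the red pot at (125,245) is clear of the fingers. Grip it.

>>> send_rows(rows=[{"fingers":0,"tx":0,"ty":20,"tz":1.5,"turn":0},{"fingers":0,"tx":0,"ty":45,"tz":1.5,"turn":0},{"fingers":0,"tx":0,"ty":64,"tz":1.5,"turn":0},{"fingers":0,"tx":0,"ty":72,"tz":1.5,"turn":0},{"fingers":0,"tx":0,"ty":72,"tz":1.5,"turn":0},{"fingers":1,"tx":0,"ty":72,"tz":1.5,"turn":0},{"fingers":1,"tx":0,"ty":72,"tz":1.5,"turn":0},{"fingers":1,"tx":0,"ty":72,"tz":1.5,"turn":0}])

```text
t: 15.0
tool_pos: [0.3851, 0.392, 0.0553]
tcp_rot: [-90.1, -0.1, 87.0]
force: [0.2, 0.2, -0.0]
width: 0.0701
```

>>> send_rows(rows=[{"fingers":1,"tx":0,"ty":0,"tz":0,"turn":0},{"fingers":1,"tx":0,"ty":0,"tz":0,"turn":0},{"fingers":1,"tx":0,"ty":0,"tz":0,"turn":0},{"fingers":1,"tx":0,"ty":-10,"tz":0,"turn":0},{"fingers":1,"tx":0,"ty":-35,"tz":0,"turn":0},{"fingers":1,"tx":0,"ty":-75,"tz":0,"turn":0},{"fingers":1,"tx":0,"ty":-120,"tz":0,"turn":0},{"fingers":1,"tx":0,"ty":-155,"tz":0,"turn":0}])

```text
t: 15.8
tool_pos: [0.3848, 0.3917, 0.2125]
tcp_rot: [-90.1, -0.1, 87.0]
force: [0.5, 1.7, -2.2]
width: 0.0386
```

```bash
python3 -c "
from h import *
go((554,-18,210,87))
"
```

```text
t 15.8 pos [384.8 391.7 212.5] yaw 87.0 tilt 0.08 F [ 0.5  1.7 -2.2] w 38.6 q1,6 [ 43. -44.]
to (554, -18, 210, 87) -> tx -400.3 ty 2.2 tz -190.5 turn -0.0
```

>>> send_rows(rows=[{"fingers":1,"tx":-20,"ty":0,"tz":-10,"turn":0},{"fingers":1,"tx":-55,"ty":0,"tz":-26,"turn":0},{"fingers":1,"tx":-97,"ty":0,"tz":-46,"turn":0},{"fingers":1,"tx":-140,"ty":0,"tz":-67,"turn":0},{"fingers":1,"tx":-183,"ty":0,"tz":-87,"turn":0},{"fingers":1,"tx":-226,"ty":0,"tz":-108,"turn":0},{"fingers":1,"tx":-265,"ty":0,"tz":-126,"turn":0},{"fingers":1,"tx":-300,"ty":0,"tz":-143,"turn":0}])

```text
t: 16.6
tool_pos: [0.5121, 0.0824, 0.2101]
tcp_rot: [-90.0, -0.0, 87.0]
force: [0.4, 0.0, -1.9]
width: 0.0392
```

>>> send_rows(rows=[{"fingers":1,"tx":-20,"ty":0,"tz":-10,"turn":0},{"fingers":1,"tx":-50,"ty":0,"tz":-24,"turn":0},{"fingers":1,"tx":-80,"ty":5,"tz":-38,"turn":0},{"fingers":1,"tx":-99,"ty":12,"tz":-47,"turn":0},{"fingers":1,"tx":-99,"ty":20,"tz":-47,"turn":0},{"fingers":1,"tx":-99,"ty":24,"tz":-47,"turn":0},{"fingers":1,"tx":-99,"ty":24,"tz":-47,"turn":0},{"fingers":1,"tx":-99,"ty":24,"tz":-47,"turn":0}])

```text
t: 17.4
tool_pos: [0.5533, -0.016, 0.1857]
tcp_rot: [-90.0, -0.0, 87.0]
force: [-0.4, -0.5, -1.6]
width: 0.0389
```

```bash
python3 -c "
from h import *
go((554,-17,64.5,87))
c=cam('wrist'); im=c['img']; cv2.imwrite('pics/w7.png',im)
"
```

```text
t 17.4 pos [553.3 -16.  185.7] yaw 87.0 tilt 0.00 F [-0.4 -0.5 -1.6] w 38.9 q1,6 [ -4. -91.]
to (554, -17, 64.5, 87) -> tx -0.9 ty 121.2 tz -0.7 turn 0.0
```

View pics/w7.png

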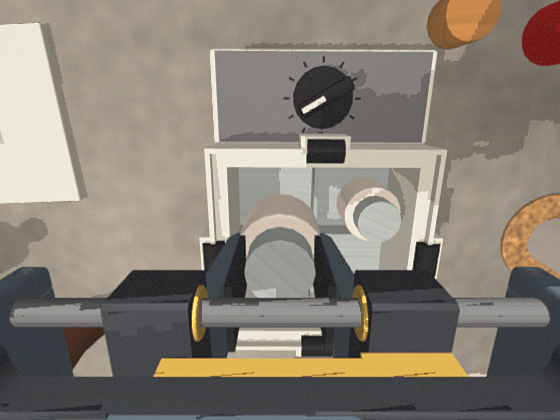

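Pot A stands in its compartment (lid at 378,222), and pot B is over the neighbouring one. Lower and release.

>>> send_rows(rows=[{"fingers":1,"tx":-1,"ty":20,"tz":-1,"turn":0},{"fingers":1,"tx":-1,"ty":55,"tz":-1,"turn":0},{"fingers":1,"tx":-1,"ty":90,"tz":-1,"turn":0},{"fingers":1,"tx":-1,"ty":110,"tz":-1,"turn":0},{"fingers":1,"tx":-1,"ty":117,"tz":-1,"turn":0},{"fingers":1,"tx":-1,"ty":121,"tz":-1,"turn":0},{"fingers":1,"tx":-1,"ty":121,"tz":-1,"turn":0},{"fingers":1,"tx":-1,"ty":121,"tz":-1,"turn":0}])

```text
t: 18.25
tool_pos: [0.5556, -0.0171, 0.0662]
tcp_rot: [-90.1, -0.0, 87.0]
force: [-2.3, 5.1, 10.7]
width: 0.0389
```

>>> send_rows(rows=[{"fingers":0.45,"tx":0,"ty":0,"tz":0,"turn":0},{"fingers":0.45,"tx":0,"ty":0,"tz":0,"turn":0},{"fingers":0.45,"tx":0,"ty":0,"tz":0,"turn":0},{"fingers":0.45,"tx":0,"ty":0,"tz":0,"turn":0},{"fingers":0.45,"tx":0,"ty":-15,"tz":0,"turn":0},{"fingers":0.45,"tx":0,"ty":-50,"tz":0,"turn":0},{"fingers":0.45,"tx":0,"ty":-95,"tz":0,"turn":0},{"fingers":0.45,"tx":0,"ty":-140,"tz":0,"turn":0}])

```text
t: 19.05
tool_pos: [0.5541, -0.0179, 0.2068]
tcp_rot: [-90.0, 0.0, 87.0]
force: [-0.2, -0.1, -0.6]
width: 0.0505
```

```bash
python3 -c "
from h import *
go((463,-329,200,87))
t=cam('top');im=t['img']; 
m=((im.min(2)>165)).astype(np.uint8); m[:, :310]=0;m[:,400:]=0;m[:205]=0
c=max(cv2.findContours(m,0,2)[0],key=cv2.contourArea); R=cv2.minAreaRect(c); print(R,onz(t,*R[0],.008)*1000)
b=np.array([onz(t,*p,.008)[:2]*1000 for p in cv2.boxPoints(R)]); e=np.diff(b,axis=0); print(np.degrees(np.arctan2(e[:,1],e[:,0])))
print(blobs(im,im.max(2)<70,6,(320,215,385,290)), onz(t,350.2,248.6,.036)*1000)
"
```

```text
t 19.1 pos [554.1 -17.9 206.8] yaw 87.0 tilt 0.02 F [-0.2 -0.1 -0.6] w 50.5 q1,6 [ -4. -91.]
to (463, -329, 200, 87) -> tx -315.5 ty 6.9 tz 74.6 turn -0.0
((349.5, 249.0), (50.0, 51.0), 90.0) [ 464.16090314 -328.21643789    8.        ]
[-90.71455701 177.87046642  89.117512  ]
[([350.0, 249.3], [349, 242, 3, 15, 43])] [ 464.16466164 -326.24647694   36.        ]
```

>>> send_rows(rows=[{"fingers":0.45,"tx":-20,"ty":0,"tz":5,"turn":0},{"fingers":0.3,"tx":-60,"ty":0,"tz":14,"turn":0},{"fingers":0.3,"tx":-108,"ty":0,"tz":25,"turn":0},{"fingers":0.3,"tx":-156,"ty":0,"tz":37,"turn":0},{"fingers":0.3,"tx":-204,"ty":0,"tz":48,"turn":0},{"fingers":0.3,"tx":-250,"ty":0,"tz":59,"turn":0},{"fingers":0.3,"tx":-290,"ty":0,"tz":69,"turn":0},{"fingers":0.3,"tx":-315,"ty":10,"tz":74,"turn":0}])

```text
t: 19.9
tool_pos: [0.4636, -0.3316, 0.1965]
tcp_rot: [-90.1, 0.1, 86.9]
force: [1.7, -0.5, 0.4]
width: 0.0636
```

>>> send_rows(rows=[{"fingers":0.3,"tx":0,"ty":10,"tz":0,"turn":0},{"fingers":0.3,"tx":0,"ty":20,"tz":0,"turn":0},{"fingers":0.3,"tx":0,"ty":20,"tz":0,"turn":0},{"fingers":0.3,"tx":0,"ty":20,"tz":0,"turn":0},{"fingers":0.3,"tx":0,"ty":20,"tz":0,"turn":0},{"fingers":0.3,"tx":0,"ty":20,"tz":0,"turn":0},{"fingers":0.3,"tx":0,"ty":20,"tz":0,"turn":0},{"fingers":0.3,"tx":0,"ty":20,"tz":0,"turn":0}])

```text
t: 20.7
tool_pos: [0.4642, -0.3285, 0.1746]
tcp_rot: [-90.0, 0.0, 87.0]
force: [-0.1, 0.4, -0.9]
width: 0.064
```

```bash
python3 -c "
from h import *
c=cam('wrist'); cv2.imwrite('pics/w8.png',c['img']); im=c['img']
go((464,-327,14,87)); print(proj(c,[.464,-.327,.036]),[proj(c,[.464+a,-.327+b,.008]) for a in(-.089,.089) for b in(-.089,.089)])
m=(im.max(2)<70); bl=blobs(im,m,200,(205,60,358,262)); print(bl)
m=(im.min(2)>180).astype(np.uint8); m[260:]=0
k=max(cv2.findContours(m,0,2)[0],key=cv2.contourArea); k=cv2.approxPolyDP(k,4,True)[:,0]
print([(p.tolist(),np.round(onz(c,*p.astype(float),.008)[:2]*1000,1).tolist()) for p in k])
"
```

```text
t 20.8 pos [ 464.1 -328.5  174.6] yaw 87.0 tilt 0.01 F [ 0.3 -0.2  0.1] w 63.8 q1,6 [ -38. -125.]
to (464, -327, 14, 87) -> tx 1.5 ty 160.6 tz 0.3 turn -0.0
[280.36005635 198.14281825] [array([187.10918804, 109.65440709]), array([365.19362306,  99.87745317]), array([208.00441005, 269.25417151]), array([361.14592152, 262.11890585])]
[([279.4, 195.0], [272, 166, 15, 60, 739]), ([216.0, 250.5], [205, 234, 19, 28, 354]), ([343.3, 250.7], [336, 234, 20, 28, 356])]
[([345, 105], [378.8, -258.0]), ([188, 110], [375.4, -415.2]), ([203, 239], [514.9, -417.2]), ([214, 232], [507.1, -403.8]), ([223, 234], [510.0, -394.0]), ([225, 259], [540.9, -394.9]), ([334, 259], [547.4, -269.3]), ([335, 235], [517.7, -268.2]), ([342, 232], [514.5, -260.3]), ([359, 243], [528.9, -241.0]), ([363, 140], [414.1, -239.2]), ([354, 143], [416.7, -248.4]), ([355, 137], [410.7, -247.5]), ([347, 137], [410.2, -255.7]), ([354, 143], [416.7, -248.4]), ([343, 143], [416.1, -259.8]), ([351, 147], [420.6, -251.5]), ([347, 151], [424.5, -255.6]), ([362, 142], [416.1, -240.2]), ([361, 153], [427.3, -241.0]), ([359, 148], [422.1, -243.2]), ([348, 155], [428.7, -254.5]), ([359, 161], [435.6, -242.9]), ([337, 168], [441.8, -265.9]), ([335, 159], [432.2, -268.0]), ([337, 135], [407.7, -266.0]), ([347, 130], [403.2, -255.8]), ([340, 128], [400.9, -262.9])]
```

View pics/w8.png

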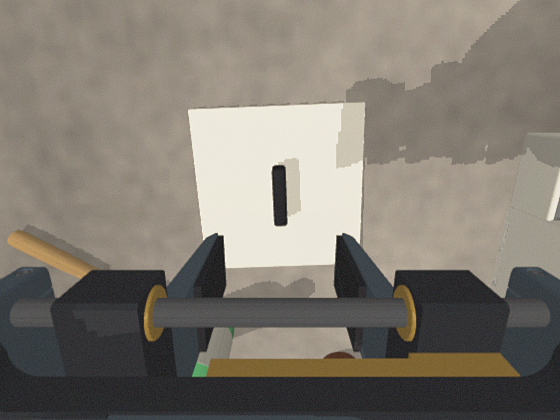

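The cover lies at about (464,-328) mm with yaw ≈ -1° (edge corners at (189,110) and (365,102), handle at (279,195)). Turn 2°, descend and grip the handle.

>>> send_rows(rows=[{"fingers":0.3,"tx":0,"ty":20,"tz":0,"turn":-2},{"fingers":0.3,"tx":0,"ty":55,"tz":0,"turn":-2},{"fingers":0.3,"tx":0,"ty":95,"tz":0,"turn":-2},{"fingers":0.3,"tx":0,"ty":130,"tz":0,"turn":-2},{"fingers":0.3,"tx":0,"ty":150,"tz":0,"turn":-2},{"fingers":0.3,"tx":0,"ty":160,"tz":0,"turn":-2},{"fingers":0.3,"tx":0,"ty":160,"tz":0,"turn":-2},{"fingers":1,"tx":0,"ty":160,"tz":0,"turn":-2}], grip_force=45)

```text
t: 21.55
tool_pos: [0.4646, -0.3289, 0.0153]
tcp_rot: [-90.0, 0.0, 89.0]
force: [-0.6, 0.5, 0.2]
width: 0.0582
```

>>> send_rows(rows=[{"fingers":1,"tx":0,"ty":0,"tz":0,"turn":0},{"fingers":1,"tx":0,"ty":0,"tz":0,"turn":0},{"fingers":1,"tx":0,"ty":0,"tz":0,"turn":0},{"fingers":1,"tx":0,"ty":0,"tz":0,"turn":0},{"fingers":1,"tx":0,"ty":-8,"tz":0,"turn":0},{"fingers":1,"tx":0,"ty":-30,"tz":0,"turn":0},{"fingers":1,"tx":0,"ty":-70,"tz":0,"turn":0},{"fingers":1,"tx":0,"ty":-110,"tz":0,"turn":0}])

```text
t: 22.35
tool_pos: [0.4634, -0.328, 0.1255]
tcp_rot: [-89.9, -0.1, 89.0]
force: [0.4, -0.3, -3.2]
width: 0.0119
```

>>> send_rows(rows=[{"fingers":1,"tx":0,"ty":-30,"tz":0,"turn":0},{"fingers":1,"tx":0,"ty":-70,"tz":0,"turn":0},{"fingers":1,"tx":0,"ty":-100,"tz":0,"turn":0},{"fingers":1,"tx":0,"ty":-120,"tz":0,"turn":0},{"fingers":1,"tx":0,"ty":-120,"tz":0,"turn":0},{"fingers":1,"tx":0,"ty":-120,"tz":0,"turn":0},{"fingers":1,"tx":0,"ty":-120,"tz":0,"turn":0},{"fingers":1,"tx":0,"ty":-120,"tz":0,"turn":0}])

```text
t: 23.15
tool_pos: [0.4635, -0.3281, 0.243]
tcp_rot: [-89.9, -0.1, 89.0]
force: [0.4, -0.5, -3.6]
width: 0.012
```

```bash
python3 -c "
from h import *
c=cam('wrist'); im=c['img']; cv2.imwrite('pics/w9.png',im)
go((597,19,250,87)); z=monitor.observe()['tool_pos'][2]-.006
print('cover top z',z)
m=(im.min(2)>150).astype(np.uint8); m[265:]=0
k=max(cv2.findContours(m,0,2)[0],key=cv2.contourArea); k=cv2.approxPolyDP(k,5,True)[:,0]
print([(p.tolist(),np.round(onz(c,*p.astype(float),z)[:2]*1000,1).tolist()) for p in k])
"
```

```text
t 23.2 pos [ 463.6 -328.2  243.2] yaw 89.0 tilt 0.11 F [-0.4 -0.2 -3.2] w 12.1 q1,6 [ -38. -127.]
to (597, 19, 250, 87) -> tx 349.5 ty -6.6 tz -127.3 turn 2.0
cover top z 0.23716992529285755
[([128, 106], [375.7, -405.1]), ([149, 262], [465.7, -406.4]), ([120, 251], [458.2, -422.8]), ([144, 264], [467.0, -409.6]), ([240, 264], [468.0, -351.3]), ([252, 237], [450.5, -343.3]), ([267, 233], [448.2, -334.4]), ([268, 205], [431.0, -333.3]), ([286, 202], [429.4, -323.0]), ([293, 234], [449.1, -319.1]), ([308, 238], [451.8, -310.2]), ([319, 264], [468.9, -303.4]), ([410, 263], [469.2, -248.2]), ([429, 105], [377.9, -247.4])]
```

View pics/w9.png

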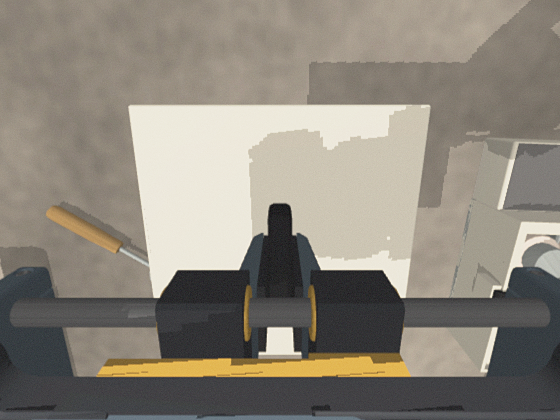

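The near cover edge spans 301 px (129–430 at row 105), which puts the cover lower than I assumed. Check numerically whether the handle has slipped in the grip.

```bash
python3 -c "
from h import *
c=load('wrist')
for z in(.243,.25,.265): print(z,proj(c,[.4335,-.328,z]))
s=cam('scene'); im=s['img']
for zb in (.237,.215):
  print(zb,[proj(s,[.4636+a,-.328+b,zb]).round(1).tolist() for a,b in((-.089,-.089),(-.089,.089),(.089,.089),(.089,-.089))])
u=proj(s,[.4636,-.328,.23]).astype(int)
m=(im.min(2)>150).astype(np.uint8); z=np.zeros_like(m); z[u[1]-60:u[1]+60,u[0]-70:u[0]+70]=m[u[1]-60:u[1]+60,u[0]-70:u[0]+70]
k=sorted(cv2.findContours(z,0,2)[0],key=cv2.contourArea)[-2:]
for q in k: print(cv2.contourArea(q),cv2.approxPolyDP(q,4,True)[:,0].tolist())
"
```

```text
0.243 [277.24921758 212.0799738 ]
0.25 [277.1642101  216.01940708]
0.265 [276.95793887 225.57868686]
0.237 [[223.7, 97.3], [269.8, 115.9], [233.9, 147.2], [186.4, 125.9]]
0.215 [[224.2, 103.1], [269.9, 121.8], [234.4, 153.2], [187.3, 131.8]]
70.0 [[237, 111], [262, 122]]
1048.5 [[189, 132], [232, 154], [249, 141], [233, 132], [223, 134], [218, 111]]
```

Both views agree the cover top is about 25 mm below the TCP. The fingers closed late, during the lift, and hold only the top of the handle. Set it back down gently and regrip.

>>> send_rows(rows=[{"fingers":1,"tx":0,"ty":5,"tz":0,"turn":0},{"fingers":1,"tx":0,"ty":20,"tz":0,"turn":0},{"fingers":1,"tx":0,"ty":42,"tz":0,"turn":0},{"fingers":1,"tx":0,"ty":66,"tz":0,"turn":0},{"fingers":1,"tx":0,"ty":90,"tz":0,"turn":0},{"fingers":1,"tx":0,"ty":112,"tz":0,"turn":0},{"fingers":1,"tx":0,"ty":130,"tz":0,"turn":0},{"fingers":1,"tx":0,"ty":145,"tz":0,"turn":0}])

```text
t: 24.05
tool_pos: [0.4634, -0.328, 0.0972]
tcp_rot: [-89.9, -0.1, 89.0]
force: [0.0, 0.2, -3.7]
width: 0.0118
```

>>> send_rows(rows=[{"fingers":1,"tx":0,"ty":15,"tz":0,"turn":0},{"fingers":1,"tx":0,"ty":32,"tz":0,"turn":0},{"fingers":1,"tx":0,"ty":44,"tz":0,"turn":0},{"fingers":1,"tx":0,"ty":52,"tz":0,"turn":0},{"fingers":1,"tx":0,"ty":57,"tz":0,"turn":0},{"fingers":1,"tx":0,"ty":60,"tz":0,"turn":0},{"fingers":1,"tx":0,"ty":61,"tz":0,"turn":0},{"fingers":1,"tx":0,"ty":62,"tz":0,"turn":0}])

```text
t: 24.85
tool_pos: [0.4643, -0.3287, 0.0378]
tcp_rot: [-90.0, 0.0, 89.0]
force: [-0.9, -0.0, -3.1]
width: 0.0121
```

>>> send_rows(rows=[{"fingers":1,"tx":0,"ty":1,"tz":0,"turn":0},{"fingers":1,"tx":0,"ty":2,"tz":0,"turn":0},{"fingers":1,"tx":0,"ty":3,"tz":0,"turn":0},{"fingers":1,"tx":0,"ty":4,"tz":0,"turn":0},{"fingers":1,"tx":0,"ty":4.5,"tz":0,"turn":0},{"fingers":1,"tx":0,"ty":5,"tz":0,"turn":0},{"fingers":1,"tx":0,"ty":5,"tz":0,"turn":0},{"fingers":1,"tx":0,"ty":5,"tz":0,"turn":0}])

```text
t: 25.65
tool_pos: [0.4643, -0.3287, 0.0344]
tcp_rot: [-90.0, -0.0, 89.0]
force: [-11.1, 9.2, 35.7]
width: 0.0123
```

>>> send_rows(rows=[{"fingers":1,"tx":0,"ty":-3,"tz":0,"turn":0},{"fingers":0.5,"tx":0,"ty":-3,"tz":0,"turn":0},{"fingers":0.5,"tx":0,"ty":-3,"tz":0,"turn":0},{"fingers":0.5,"tx":0,"ty":-3,"tz":0,"turn":0},{"fingers":0.5,"tx":0,"ty":-3,"tz":0,"turn":0},{"fingers":0.5,"tx":0,"ty":8,"tz":0,"turn":0},{"fingers":0.5,"tx":0,"ty":16,"tz":0,"turn":0},{"fingers":0.5,"tx":0,"ty":18,"tz":0,"turn":0}])

```text
t: 26.45
tool_pos: [0.4634, -0.328, 0.0129]
tcp_rot: [-89.9, -0.1, 89.0]
force: [0.7, -0.1, 0.6]
width: 0.0456
```

>>> send_rows(rows=[{"fingers":1,"tx":0,"ty":0,"tz":0,"turn":0},{"fingers":1,"tx":0,"ty":0,"tz":0,"turn":0},{"fingers":1,"tx":0,"ty":0,"tz":0,"turn":0},{"fingers":1,"tx":0,"ty":0,"tz":0,"turn":0},{"fingers":1,"tx":0,"ty":0,"tz":0,"turn":0},{"fingers":1,"tx":0,"ty":0,"tz":0,"turn":0},{"fingers":1,"tx":0,"ty":0,"tz":0,"turn":0},{"fingers":1,"tx":0,"ty":0,"tz":0,"turn":0}])

```text
t: 27.25
tool_pos: [0.4642, -0.3287, 0.0147]
tcp_rot: [-90.0, 0.0, 89.0]
force: [-0.6, 1.4, 5.1]
width: 0.0138
```

>>> send_rows(rows=[{"fingers":1,"tx":0,"ty":-8,"tz":0,"turn":0},{"fingers":1,"tx":0,"ty":-30,"tz":0,"turn":0},{"fingers":1,"tx":0,"ty":-70,"tz":0,"turn":0},{"fingers":1,"tx":0,"ty":-110,"tz":0,"turn":0},{"fingers":1,"tx":0,"ty":-150,"tz":0,"turn":0},{"fingers":1,"tx":0,"ty":-180,"tz":0,"turn":0},{"fingers":1,"tx":0,"ty":-190,"tz":0,"turn":0},{"fingers":1,"tx":0,"ty":-190,"tz":0,"turn":0}])

```text
t: 28.05
tool_pos: [0.4643, -0.3287, 0.2053]
tcp_rot: [-90.1, 0.1, 89.0]
force: [0.4, -0.1, -3.6]
width: 0.014
```

```bash
python3 -c "
from h import *
c=cam('wrist'); im=c['img']; cv2.imwrite('pics/w10.png',im)
go((596.7,19.2,204,87)); z0=monitor.observe()['tool_pos'][2]
m=(im.min(2)>130).astype(np.uint8); m[240:]=0;m[:30]=0
k=max(cv2.findContours(m,0,2)[0],key=cv2.contourArea); k=cv2.approxPolyDP(cv2.convexHull(k),5,True)[:,0]; print(k.tolist())
for dz in(.006,.012): print([np.round(onz(c,*p.astype(float),z0-dz)[:2]*1000,1).tolist() for p in k])
"
```

```text
t 28.1 pos [ 463.7 -328.2  203.7] yaw 89.0 tilt 0.03 F [ 0.4  0.2 -4.1] w 13.5 q1,6 [ -38. -127.]
to (596.7, 19.2, 204, 87) -> tx 349.7 ty -0.3 tz -126.9 turn 2.0
[[559, 141], [559, 239], [131, 239], [111, 106], [130, 79], [244, 30], [496, 30]]
[[398.7, -174.5], [456.5, -160.7], [452.2, -416.7], [376.3, -415.6], [363.3, -403.4], [341.7, -343.4], [343.9, -218.6]]
[[399.3, -169.4], [459.1, -155.1], [454.7, -419.7], [376.2, -418.6], [362.7, -406.0], [340.5, -343.9], [342.7, -215.0]]
```

The regrip is good: width 14 and the cover corner at (111,106) matches a top 7–8 mm below the TCP. Carry it over the maker.

>>> send_rows(rows=[{"fingers":1,"tx":12,"ty":0,"tz":-4,"turn":0},{"fingers":1,"tx":36,"ty":0,"tz":-13,"turn":0},{"fingers":1,"tx":70,"ty":0,"tz":-25,"turn":0},{"fingers":1,"tx":105,"ty":0,"tz":-38,"turn":0},{"fingers":1,"tx":140,"ty":0,"tz":-50,"turn":0.5},{"fingers":1,"tx":175,"ty":0,"tz":-63,"turn":1},{"fingers":1,"tx":210,"ty":0,"tz":-75,"turn":1.6},{"fingers":1,"tx":240,"ty":0,"tz":-86,"turn":2.2}])

```text
t: 28.9
tool_pos: [0.5536, -0.0874, 0.2024]
tcp_rot: [-89.8, -0.0, 86.8]
force: [0.5, -0.2, -4.3]
width: 0.0136
```

```bash
python3 -c "
from h import *
go((595.4,18.8,204,86.8))"
```

```text
t 28.9 pos [553.6 -87.4 202.4] yaw 86.8 tilt 0.18 F [ 0.5 -0.2 -4.3] w 13.6 q1,6 [-11. -98.]
to (595.4, 18.8, 204, 86.8) -> tx 108.4 ty -1.6 tz -35.8 turn -0.0
```

>>> send_rows(rows=[{"fingers":1,"tx":20,"ty":0,"tz":-7,"turn":0},{"fingers":1,"tx":48,"ty":0,"tz":-16,"turn":0},{"fingers":1,"tx":75,"ty":5,"tz":-25,"turn":0},{"fingers":1,"tx":96,"ty":15,"tz":-32,"turn":0},{"fingers":1,"tx":108.5,"ty":30,"tz":-36,"turn":0},{"fingers":1,"tx":108.5,"ty":45,"tz":-36,"turn":0},{"fingers":1,"tx":108.5,"ty":54,"tz":-36,"turn":0},{"fingers":1,"tx":108.5,"ty":56,"tz":-36,"turn":0}])

```text
t: 29.7
tool_pos: [0.5949, 0.0156, 0.1464]
tcp_rot: [-89.8, 0.0, 86.8]
force: [0.2, -0.1, -3.2]
width: 0.0139
```

```bash
python3 -c "
from h import *
go((595.4,18.8,122,86.8))
c=cam('wrist'); im=c['img']; cv2.imwrite('pics/w11.png',im); s=monitor.observe()
R=Ro.from_euler('z',-3.05,degrees=True).as_matrix()
ce=np.array([.5966,.0193,0])
print('rim corners',[proj(c,ce+R@[-.098,b,.094]).round() .tolist() for b in(-.098,.098)],'recess',[proj(c,ce+R@[-.094,b,.094]).round() .tolist() for b in(-.094,.094)])
print('cover pred',[proj(c,np.array([*s['tool_pos'][:2]+[.0012,.0005],s['tool_pos'][2]-.0075])+R@[-.089,b,0]).round().tolist() for b in(-.089,.089)])
print('roller',proj(c,ce+R@[-.096,0,.1]))
"
```

```text
t 29.7 pos [594.9  15.6 146.4] yaw 86.8 tilt 0.18 F [ 0.2 -0.1 -3.2] w 13.9 q1,6 [ -1. -87.]
to (595.4, 18.8, 122, 86.8) -> tx 3.2 ty 24.4 tz -0.4 turn -0.0
rim corners [[134.0, 91.0], [434.0, 90.0]] recess [[141.0, 98.0], [427.0, 97.0]]
cover pred [[110.0, 105.0], [448.0, 104.0]]
roller [283.76705698  93.60251673]
```

View pics/w11.png

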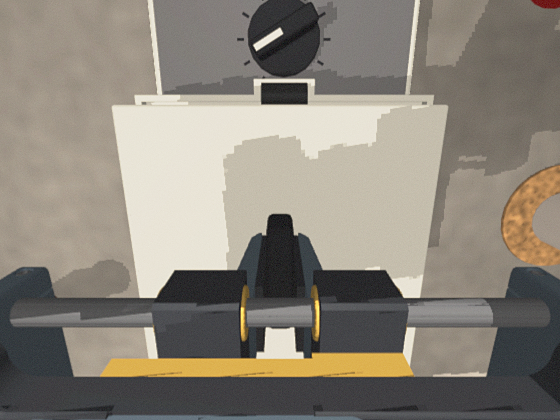

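The cover is centred to within 3 mm laterally: rim corners at (136,97) and (433,97), cover edges at 112 and 447. The rim row reads 6 px low, so I'll re-check maker x from the earlier roller pixels.

```bash
python3 -c "
from h import *
c=load('wrist'); s=monitor.observe()
T=Ro.from_euler('xyz',s['tcp_rot'],degrees=True).as_matrix()
off=T.T@(c['eye']-s['tool_pos']); rc=T.T@c['rotation']
T1=Ro.from_euler('xyz',[-90,0,87.05],degrees=True).as_matrix()
w=dict(c); w['eye']=np.array([.6373,-.0273,.1903])+T1@off; w['rotation']=T1@rc
r=[onz(w,*p,.1)[:2]*1000 for p in((338.8,37.1),(326.7,266.5),(217.4,163.7),(444.6,164.9))]; print(np.round(r,1),np.mean(r,0))
# rim inner/outer near edge here
for p in((136,97),(433,97)): print(onz(c,*p,.094)*1000)
im=c['img']; print(im[70:108,200].mean(1).astype(int).tolist()); print(im[70:108,284].mean(1).astype(int).tolist())
R=Ro.from_euler('z',-3.05,degrees=True).as_matrix();ce=np.array([.5966,.0193,0])
print([proj(c,ce+R@[x,0,z]).round(1).tolist() for x,z in((-.106,.09),(-.096,.1),(-.098,.094),(-.098,.056))])
"
```

```text
[[504.1  23.5]
 [688.6  13.2]
 [591.6 -74.7]
 [602.  109.6]] [596.57463603  17.87937788]
[497.04906114 -72.61108945  94.        ]
[508.06214971 122.23012401  94.        ]
[123, 129, 127, 127, 122, 123, 126, 128, 127, 122, 126, 124, 110, 98, 107, 103, 100, 101, 101, 101, 101, 104, 100, 101, 131, 184, 188, 190, 187, 188, 183, 168, 180, 187, 190, 200, 219, 223]
[48, 49, 46, 42, 39, 27, 38, 74, 143, 218, 233, 229, 175, 59, 29, 42, 40, 35, 47, 42, 39, 33, 42, 52, 55, 42, 50, 51, 49, 42, 41, 41, 32, 43, 118, 208, 219, 224]
[[283.6, 78.2], [283.8, 93.6], [283.7, 90.8], [283.1, 93.7]]
```

>>> send_rows(rows=[{"fingers":1,"tx":3.2,"ty":5,"tz":-2,"turn":0},{"fingers":1,"tx":3.2,"ty":12,"tz":-2,"turn":0},{"fingers":1,"tx":3.2,"ty":20,"tz":-2,"turn":0},{"fingers":1,"tx":3.2,"ty":26,"tz":-2,"turn":0},{"fingers":1,"tx":3.2,"ty":30,"tz":-2,"turn":0},{"fingers":1,"tx":3.2,"ty":32,"tz":-2,"turn":0},{"fingers":1,"tx":3.2,"ty":33,"tz":-2,"turn":0},{"fingers":1,"tx":3.2,"ty":33,"tz":-2,"turn":0}])

```text
t: 30.55
tool_pos: [0.5986, 0.0193, 0.1155]
tcp_rot: [-90.0, -0.0, 86.8]
force: [0.2, -1.1, -3.2]
width: 0.0141
```

```bash
python3 -c "
from h import *
go((596.8,18.8,113,86.8))
c=cam('wrist'); im=c['img']; cv2.imwrite('pics/w12.png',im[60:260,90:470].repeat(2,0).repeat(2,1))"
```

```text
t 30.6 pos [598.6  19.3 115.5] yaw 86.8 tilt 0.01 F [ 0.2 -1.1 -3.2] w 14.1 q1,6 [ -0. -87.]
to (596.8, 18.8, 113, 86.8) -> tx -0.6 ty 2.5 tz 1.7 turn -0.0
```

View pics/w12.png

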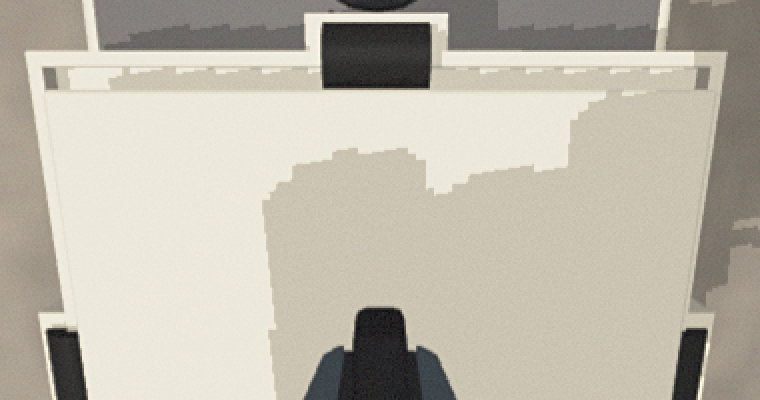

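Cover and rim are parallel. The near gap (rows 67 to 91, about 7 mm against 5 nominal) says move 2 mm nearer; sideways it is centred. Lay it on the rollers and release.

>>> send_rows(rows=[{"fingers":1,"tx":0,"ty":0,"tz":2,"turn":0},{"fingers":1,"tx":0,"ty":1,"tz":2,"turn":0},{"fingers":1,"tx":0,"ty":2,"tz":2,"turn":0},{"fingers":1,"tx":0,"ty":3,"tz":2,"turn":0},{"fingers":1,"tx":0,"ty":3.5,"tz":2,"turn":0},{"fingers":1,"tx":0,"ty":3.5,"tz":2,"turn":0},{"fingers":1,"tx":0,"ty":3.5,"tz":2,"turn":0},{"fingers":1,"tx":0,"ty":3.5,"tz":2,"turn":0}])

```text
t: 31.4
tool_pos: [0.5966, 0.0194, 0.1121]
tcp_rot: [-90.0, 0.0, 86.8]
force: [-1.0, -2.3, 0.8]
width: 0.0138
```

>>> send_rows(rows=[{"fingers":0.6,"tx":0,"ty":0,"tz":0,"turn":0},{"fingers":0.6,"tx":0,"ty":0,"tz":0,"turn":0},{"fingers":0.6,"tx":0,"ty":0,"tz":0,"turn":0},{"fingers":0.6,"tx":0,"ty":0,"tz":0,"turn":0},{"fingers":0.6,"tx":0,"ty":-15,"tz":0,"turn":0},{"fingers":0.6,"tx":0,"ty":-38,"tz":0,"turn":0},{"fingers":1,"tx":0,"ty":-42,"tz":0,"turn":0},{"fingers":1,"tx":0,"ty":-42,"tz":0,"turn":0}], grip_force=20)

```text
t: 32.2
tool_pos: [0.5971, 0.0194, 0.1552]
tcp_rot: [-90.1, -0.0, 86.8]
force: [-0.4, -0.7, -0.7]
width: 0.0234
```

>>> send_rows(rows=[{"fingers":1,"tx":0,"ty":0,"tz":0,"turn":0},{"fingers":1,"tx":0,"ty":0,"tz":0,"turn":0},{"fingers":1,"tx":0,"ty":0,"tz":0,"turn":0},{"fingers":1,"tx":0,"ty":8,"tz":0,"turn":0},{"fingers":1,"tx":0,"ty":14,"tz":0,"turn":0},{"fingers":1,"tx":0,"ty":18,"tz":0,"turn":0},{"fingers":1,"tx":0,"ty":20,"tz":0,"turn":0},{"fingers":1,"tx":0,"ty":22,"tz":0,"turn":0}])

```text
t: 33.0
tool_pos: [0.5967, 0.0194, 0.1322]
tcp_rot: [-90.0, 0.0, 86.8]
force: [-2.3, -1.3, 13.3]
width: 0.0001
```

>>> send_rows(rows=[{"fingers":1,"tx":0,"ty":1,"tz":0,"turn":0},{"fingers":1,"tx":0,"ty":2,"tz":0,"turn":0},{"fingers":1,"tx":0,"ty":3,"tz":0,"turn":0},{"fingers":1,"tx":0,"ty":4,"tz":0,"turn":0},{"fingers":1,"tx":0,"ty":5,"tz":0,"turn":0},{"fingers":1,"tx":0,"ty":6,"tz":0,"turn":0},{"fingers":1,"tx":0,"ty":7,"tz":0,"turn":0},{"fingers":1,"tx":0,"ty":8,"tz":0,"turn":0}])

```text
t: 33.8
tool_pos: [0.5973, 0.0198, 0.1248]
tcp_rot: [-90.1, -0.0, 86.8]
force: [-0.0, 3.0, 5.2]
width: 0.0005
```

Rollers are giving way; continue down to a firm stop (expected handle top 0.122).

>>> send_rows(rows=[{"fingers":1,"tx":0,"ty":1,"tz":0,"turn":0},{"fingers":1,"tx":0,"ty":2,"tz":0,"turn":0},{"fingers":1,"tx":0,"ty":3,"tz":0,"turn":0},{"fingers":1,"tx":0,"ty":4,"tz":0,"turn":0},{"fingers":1,"tx":0,"ty":4.5,"tz":0,"turn":0},{"fingers":1,"tx":0,"ty":4.5,"tz":0,"turn":0},{"fingers":1,"tx":0,"ty":4.5,"tz":0,"turn":0},{"fingers":1,"tx":0,"ty":4.5,"tz":0,"turn":0}])

```text
t: 34.6
tool_pos: [0.597, 0.0196, 0.1221]
tcp_rot: [-90.0, -0.0, 86.8]
force: [-17.7, 3.9, 45.5]
width: 0.0005
```

The cover seated at the expected height (0.122, firm stop). Lift clear, then check it and move over the dial.

>>> send_rows(rows=[{"fingers":1,"tx":0,"ty":-20,"tz":0,"turn":0},{"fingers":1,"tx":0,"ty":-55,"tz":0,"turn":0},{"fingers":1,"tx":0,"ty":-80,"tz":15,"turn":0},{"fingers":1,"tx":0,"ty":-80,"tz":50,"turn":0},{"fingers":1,"tx":0,"ty":-80,"tz":90,"turn":0},{"fingers":1,"tx":0,"ty":-80,"tz":120,"turn":0},{"fingers":1,"tx":0,"ty":-80,"tz":137,"turn":0},{"fingers":0.78,"tx":0,"ty":-80,"tz":137,"turn":0}])

```text
t: 35.4
tool_pos: [0.4578, 0.0271, 0.1991]
tcp_rot: [-90.0, 0.0, 86.8]
force: [0.3, 0.3, -1.6]
width: 0.0059
```

```bash
python3 -c "
from h import *
go((459.2,26.6,110,27))
c=cam('wrist'); im=c['img']; R=Ro.from_euler('z',-3.05,degrees=True).as_matrix();ce=np.array([.597,.0193,0])
print('dial pred',proj(c,ce+R@[-.138,0,.087]),[proj(c,ce+R@[-.138+.02*np.cos(a),-.02*np.sin(a),.087]).round().tolist() for a in np.radians([30,60,90])])
t=cam('top'); s=cam('scene')
p=proj(s,[.597,.019,.1]).astype(int); q=proj(t,[.56,.02,.1]).astype(int)
A=cv2.resize(s['img'][p[1]-45:p[1]+45,p[0]-65:p[0]+65],(400,277),interpolation=2); B=cv2.resize(t['img'][q[1]-50:q[1]+50,q[0]-50:q[0]+50],(277,277),interpolation=2)
C=cv2.resize(im[:,:],(400,300)); D=np.zeros((600,680,3),np.uint8); D[:277,:400]=A; D[:277,400:677]=B; D[290:590,:400]=C
cv2.imwrite('pics/z1.png',D)
h=cv2.cvtColor(im,cv2.COLOR_BGR2HSV)
print(blobs(im,(im.min(2)>140),15,(200,130,360,270)))
print(blobs(im,(im.max(2)<75),100,(200,100,360,270)))
"
```

```text
t 35.4 pos [457.8  27.1 199.1] yaw 86.8 tilt 0.05 F [ 0.3  0.3 -1.6] w 5.9 q1,6 [  0. -86.]
to (459.2, 26.6, 110, 27) -> tx -0.4 ty 89.1 tz -1.5 turn 59.8
dial pred [278.42758396 207.65144902] [[268.0, 225.0], [260.0, 218.0], [257.0, 208.0]]
[([271.3, 136.4], [200, 130, 152, 23, 2041]), ([276.1, 188.6], [200, 152, 160, 79, 8943]), ([231.5, 250.1], [200, 231, 99, 39, 2017]), ([332.6, 251.9], [300, 236, 60, 34, 1819]), ([279.5, 265.5], [275, 262, 10, 8, 80])]
[([279.2, 201.2], [254, 177, 51, 53, 1901]), ([279.5, 252.7], [267, 236, 26, 34, 614])]
```

View pics/z1.png

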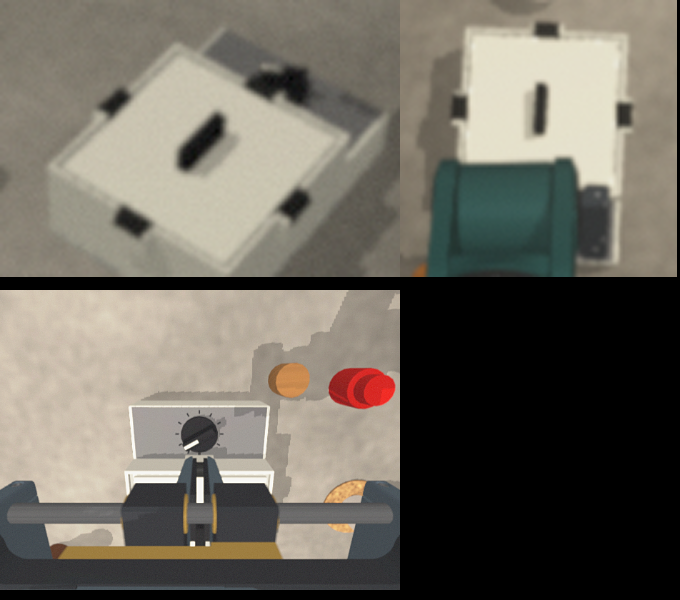

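The cover sits evenly inside the rim with all four rollers clear of it. In the lower panel the dial line at (190,445), against centre (199,434), points to 2 h, so 6 clicks (180°) remain.

>>> send_rows(rows=[{"fingers":0.78,"tx":0,"ty":5,"tz":-1,"turn":7.5},{"fingers":0.78,"tx":0,"ty":15,"tz":-1,"turn":15},{"fingers":0.78,"tx":0,"ty":30,"tz":-1,"turn":22.5},{"fingers":0.78,"tx":0,"ty":45,"tz":-1,"turn":30},{"fingers":0.78,"tx":0,"ty":60,"tz":-1,"turn":37.5},{"fingers":0.78,"tx":0,"ty":75,"tz":-1,"turn":45},{"fingers":0.78,"tx":0,"ty":85,"tz":-1,"turn":52.5},{"fingers":0.78,"tx":0,"ty":90,"tz":-1,"turn":60}], grip_force=40)

```text
t: 36.35
tool_pos: [0.4613, 0.0269, 0.1082]
tcp_rot: [-90.0, 0.1, 26.5]
force: [-0.0, -0.0, -0.5]
width: 0.02
```

```bash
python3 -c "
from h import *
go((458.5,26.6,69,27))
c=cam('wrist'); im=c['img']; R=Ro.from_euler('z',-3.05,degrees=True).as_matrix();ce=np.array([.597,.0193,0])
print('pred',proj(c,ce+R@[-.138,0,.087]),[proj(c,ce+R@[-.138+d*np.cos(np.pi/3),-d*np.sin(np.pi/3),.087]).round().tolist() for d in(-.023,.023)])
print(blobs(im,(im.min(2)>150),10,(180,130,380,270)));print(blobs(im,(im.max(2)<60),60,(180,100,380,285)))
"
```

```text
t 36.4 pos [461.3  26.9 108.2] yaw 26.5 tilt 0.08 F [-0.  -0.  -0.5] w 20.0 q1,6 [  0. -26.]
to (458.5, 26.6, 69, 27) -> tx -2.6 ty 39.2 tz 0.9 turn -0.5
pred [276.60327456 245.82122762] [[276.0, 212.0], [277.0, 277.0]]
[([234.2, 202.3], [196, 130, 82, 140, 417]), ([375.6, 131.9], [369, 130, 11, 7, 42]), ([364.9, 242.2], [347, 214, 33, 51, 495]), ([371.9, 259.0], [358, 239, 22, 31, 358]), ([340.2, 252.9], [332, 247, 17, 13, 122]), ([279.2, 260.0], [276, 250, 7, 20, 128])]
[([279.5, 237.4], [245, 198, 70, 87, 4117]), ([347.4, 273.7], [323, 253, 57, 32, 1109]), ([208.2, 277.4], [180, 270, 57, 15, 805])]
```

The white line at (279,260) lies on the fingers' centre line and parallel to them. Descend, grip, then turn.

>>> send_rows(rows=[{"fingers":0.78,"tx":0,"ty":8,"tz":2,"turn":0},{"fingers":0.78,"tx":0,"ty":18,"tz":2,"turn":0},{"fingers":0.78,"tx":0,"ty":28,"tz":2,"turn":0},{"fingers":0.78,"tx":0,"ty":35,"tz":2,"turn":0},{"fingers":0.78,"tx":0,"ty":38,"tz":2,"turn":0},{"fingers":0.78,"tx":0,"ty":38,"tz":2,"turn":0},{"fingers":0.78,"tx":0,"ty":38,"tz":2,"turn":0},{"fingers":0.78,"tx":0,"ty":38,"tz":2,"turn":0}])

```text
t: 37.2
tool_pos: [0.4601, 0.0288, 0.0718]
tcp_rot: [-90.0, -0.0, 26.8]
force: [0.9, 0.2, -0.5]
width: 0.0203
```

>>> send_rows(rows=[{"fingers":1,"tx":0,"ty":0,"tz":0,"turn":0},{"fingers":1,"tx":0,"ty":0,"tz":0,"turn":0},{"fingers":1,"tx":0,"ty":0,"tz":0,"turn":0},{"fingers":1,"tx":0,"ty":0,"tz":0,"turn":0},{"fingers":1,"tx":0,"ty":0,"tz":0,"turn":0},{"fingers":1,"tx":0,"ty":0,"tz":0,"turn":0},{"fingers":1,"tx":0,"ty":0,"tz":0,"turn":0},{"fingers":1,"tx":0,"ty":0,"tz":0,"turn":0}])

```text
t: 38.0
tool_pos: [0.46, 0.0288, 0.0717]
tcp_rot: [-90.0, -0.0, 26.8]
force: [-1.7, 0.8, 5.9]
width: 0.0118
```

```bash
python3 -c "
from h import *
go((459.2,26.6,69,27),(459.2,26.6,69,-153))"
```

```text
t 38.0 pos [460.   28.8  71.7] yaw 26.8 tilt 0.03 F [-1.7  0.8  5.9] w 11.8 q1,6 [  1. -26.]
to (459.2, 26.6, 69, 27) -> tx -1.8 ty 2.7 tz -1.6 turn -0.2
to (459.2, 26.6, 69, -153) -> tx -1.8 ty 2.7 tz -1.6 turn 179.8
```

>>> send_rows(rows=[{"fingers":1,"tx":0,"ty":0,"tz":-1,"turn":5},{"fingers":1,"tx":0,"ty":0,"tz":-1.5,"turn":12},{"fingers":1,"tx":0,"ty":0,"tz":-1.5,"turn":20},{"fingers":1,"tx":0,"ty":0,"tz":-1.5,"turn":28},{"fingers":1,"tx":0,"ty":0,"tz":-1.5,"turn":36},{"fingers":1,"tx":0,"ty":0,"tz":-1.5,"turn":44},{"fingers":1,"tx":0,"ty":0,"tz":-1.5,"turn":52},{"fingers":1,"tx":0,"ty":0,"tz":-1.5,"turn":60}])

```text
t: 38.8
tool_pos: [0.4633, 0.0285, 0.0718]
tcp_rot: [-89.7, -0.3, -33.6]
force: [21.0, 15.8, -23.4]
width: 0.0119
```

>>> send_rows(rows=[{"fingers":1,"tx":0,"ty":0,"tz":0,"turn":7.5},{"fingers":1,"tx":0,"ty":0,"tz":0,"turn":15},{"fingers":1,"tx":0,"ty":0,"tz":0,"turn":22.5},{"fingers":1,"tx":0,"ty":0,"tz":0,"turn":30},{"fingers":1,"tx":0,"ty":0,"tz":0,"turn":37.5},{"fingers":1,"tx":0,"ty":0,"tz":0,"turn":45},{"fingers":1,"tx":0,"ty":0,"tz":0,"turn":52.5},{"fingers":1,"tx":0,"ty":0,"tz":0,"turn":60}])

```text
t: 39.6
tool_pos: [0.4646, 0.0259, 0.0718]
tcp_rot: [-89.5, -0.1, -93.4]
force: [28.1, -31.1, -31.3]
width: 0.0119
```

```bash
python3 -c "
from h import *
go((459.2,26.6,71,-153)); print(monitor.observe()['ft_torque'])"
```

```text
t 39.6 pos [464.6  25.9  71.8] yaw -93.4 tilt 0.52 F [ 28.1 -31.1 -31.3] w 11.9 q1,6 [ 0. 94.]
to (459.2, 26.6, 71, -153) -> tx -0.4 ty 0.8 tz -5.4 turn 59.6
[-5.7317562  -4.38595394  0.1244899 ]
```

The dial follows, but about 40 N of side force shows my command is off its axis. Relieve it before turning further.

>>> send_rows(rows=[{"fingers":1,"tx":1,"ty":-1,"tz":1,"turn":0},{"fingers":1,"tx":2,"ty":-2,"tz":2,"turn":0},{"fingers":1,"tx":3,"ty":-2,"tz":3,"turn":0},{"fingers":1,"tx":3,"ty":-2,"tz":3,"turn":0},{"fingers":1,"tx":3,"ty":-2,"tz":3,"turn":0},{"fingers":1,"tx":3,"ty":-2,"tz":3,"turn":0},{"fingers":1,"tx":3,"ty":-2,"tz":3,"turn":0},{"fingers":1,"tx":3,"ty":-2,"tz":3,"turn":0}])

```text
t: 40.4
tool_pos: [0.464, 0.0257, 0.0723]
tcp_rot: [-89.9, 0.1, -93.3]
force: [17.7, 23.5, -41.4]
width: 0.0111
```

>>> send_rows(rows=[{"fingers":1,"tx":-1,"ty":2,"tz":1,"turn":0},{"fingers":1,"tx":-1.5,"ty":4,"tz":2,"turn":0},{"fingers":1,"tx":-1.5,"ty":5,"tz":3,"turn":0},{"fingers":1,"tx":-1.5,"ty":5,"tz":4,"turn":0},{"fingers":1,"tx":-1.5,"ty":5,"tz":4,"turn":0},{"fingers":1,"tx":-1.5,"ty":5,"tz":4,"turn":0},{"fingers":1,"tx":-1.5,"ty":5,"tz":4,"turn":0},{"fingers":1,"tx":-1.5,"ty":5,"tz":4,"turn":0}])

```text
t: 41.2
tool_pos: [0.4665, 0.0256, 0.0698]
tcp_rot: [-90.2, -0.0, -93.2]
force: [-21.4, 0.7, 51.3]
width: 0.0115
```

>>> send_rows(rows=[{"fingers":1,"tx":0,"ty":-1,"tz":-1,"turn":0},{"fingers":1,"tx":0,"ty":-2.7,"tz":-2,"turn":0},{"fingers":1,"tx":0,"ty":-2.7,"tz":-2,"turn":0},{"fingers":1,"tx":0,"ty":-2.7,"tz":-2,"turn":0},{"fingers":1,"tx":0,"ty":-2.7,"tz":-2,"turn":0},{"fingers":1,"tx":0,"ty":-2.7,"tz":-2,"turn":0},{"fingers":1,"tx":0,"ty":-2.7,"tz":-2,"turn":0},{"fingers":1,"tx":0,"ty":-2.7,"tz":-2,"turn":0}])

```text
t: 42.0
tool_pos: [0.466, 0.0257, 0.0704]
tcp_rot: [-89.9, 0.0, -93.2]
force: [11.7, 0.2, -28.5]
width: 0.0118
```

>>> send_rows(rows=[{"fingers":1,"tx":0.4,"ty":0.5,"tz":0.5,"turn":6},{"fingers":1,"tx":0.8,"ty":0.8,"tz":0.5,"turn":13},{"fingers":1,"tx":1.2,"ty":0.8,"tz":0.5,"turn":20},{"fingers":1,"tx":2,"ty":0.8,"tz":0.3,"turn":28},{"fingers":1,"tx":2.5,"ty":0.8,"tz":0,"turn":36},{"fingers":1,"tx":3,"ty":0.8,"tz":-0.4,"turn":44},{"fingers":1,"tx":3.4,"ty":0.8,"tz":-0.8,"turn":52},{"fingers":1,"tx":3.6,"ty":0.8,"tz":-1.2,"turn":60}])

```text
t: 42.8
tool_pos: [0.4635, 0.0219, 0.0703]
tcp_rot: [-90.0, -0.1, -153.5]
force: [-4.0, -5.1, 7.6]
width: 0.0115
```

```bash
python3 -c "
from h import *
go((464.2,22.2,71,-153.2)); print(monitor.observe()['ft_torque'])"
```

```text
t 42.8 pos [463.5  21.9  70.3] yaw -153.5 tilt 0.06 F [-4.  -5.1  7.6] w 11.5 q1,6 [ -0. 153.]
to (464.2, 22.2, 71, -153.2) -> tx -0.8 ty -0.7 tz 0.0 turn -0.3
[-0.98068184  0.84353588  0.0300555 ]
```

Forces are now small at the full 180°. Release, rise and check the dial.

>>> send_rows(rows=[{"fingers":0.8,"tx":0,"ty":0,"tz":0,"turn":0},{"fingers":0.8,"tx":0,"ty":0,"tz":0,"turn":0},{"fingers":0.8,"tx":0,"ty":0,"tz":0,"turn":0},{"fingers":0.8,"tx":0,"ty":0,"tz":0,"turn":0},{"fingers":0.8,"tx":0,"ty":-15,"tz":0,"turn":0},{"fingers":0.8,"tx":0,"ty":-40,"tz":0,"turn":0},{"fingers":0.8,"tx":0,"ty":-80,"tz":0,"turn":0},{"fingers":0.8,"tx":0,"ty":-120,"tz":0,"turn":0}])

```text
t: 43.6
tool_pos: [0.4634, 0.0222, 0.1914]
tcp_rot: [-90.0, -0.1, -153.1]
force: [-0.4, -0.8, 0.4]
width: 0.0184
```

```bash
python3 -c "
from h import *
go((500,300,260,-153))
c=cam('wrist'); cv2.imwrite('pics/w14.png',c['img'])"
```

```text
t 43.6 pos [463.4  22.2 191.4] yaw -153.1 tilt 0.07 F [-0.4 -0.8  0.4] w 18.4 q1,6 [ -0. 153.]
to (500, 300, 260, -153) -> tx -158.1 ty -68.7 tz -231.3 turn -0.1
```

>>> send_rows(rows=[{"fingers":0.8,"tx":0,"ty":-20,"tz":0,"turn":0},{"fingers":0.8,"tx":-20,"ty":-40,"tz":-30,"turn":0},{"fingers":0.8,"tx":-45,"ty":-55,"tz":-66,"turn":0},{"fingers":0.8,"tx":-70,"ty":-55,"tz":-102,"turn":0},{"fingers":0.8,"tx":-95,"ty":-55,"tz":-138,"turn":0},{"fingers":0.8,"tx":-120,"ty":-55,"tz":-174,"turn":0},{"fingers":0.8,"tx":-140,"ty":-55,"tz":-204,"turn":0},{"fingers":0.8,"tx":-158,"ty":-55,"tz":-231,"turn":0}])

```text
t: 44.45
tool_pos: [0.5088, 0.2849, 0.2443]
tcp_rot: [-91.9, 0.1, -151.3]
force: [0.6, -0.5, 0.4]
width: 0.0185
```

```bash
python3 -c "
from h import *
go()
t=cam('top'); im=t['img']; s=cam('scene')
def ang(c,P,name):
    im=c['img']; u=proj(c,P); x,y=u.astype(int); sub=cv2.resize(im[y-16:y+17,x-16:x+17],None,fx=1,fy=1)
    g=im.min(2).astype(int); r=[]
    best=[]
    for a in range(0,360,10):
        v=[g[tuple(np.round(proj(c,P+R@[d*np.cos(np.radians(a)),-d*np.sin(np.radians(a)),0])[::-1]).astype(int))] for d in(.010,.014,.018)]
        r.append((int(np.mean(v)),a))
    print(name,sorted(r)[-6:])
    return sub
R=Ro.from_euler('z',-3.05,degrees=True).as_matrix()
for C in([.4600,.0262,.087],[.462,.0255,.087]):
  a=ang(t,np.array(C),'top'); b=ang(s,np.array(C),'scene')
cv2.imwrite('pics/z2.png',np.hstack([cv2.resize(a,(396,396),interpolation=2),cv2.resize(b,(396,396),interpolation=2)]))
print(a.min(2)[6:28,4:30])
"
```

```text
t 44.5 pos [508.8 284.9 244.3] yaw -151.3 tilt 1.87 F [ 0.6 -0.5  0.4] w 18.5 q1,6 [ 26. 176.]
top [(60, 270), (78, 220), (94, 230), (94, 260), (118, 250), (122, 240)]
scene [(99, 210), (100, 190), (102, 240), (103, 270), (105, 260), (106, 250)]
top [(60, 260), (74, 210), (89, 220), (94, 250), (121, 230), (125, 240)]
scene [(99, 150), (99, 170), (103, 230), (103, 240), (108, 260), (113, 250)]
[[105 106 105 106 109 114 130 134  91  53  45  43  44  43  43  48  75 133
  169 153 141 143 143 142 143 146]
 [ 90  91  89  88  89  96 116 125  88  55  44  45  45  45  45  48  76 133
  160 129 108 108 108 108 109 107]
 [ 96  93  86  86  86  89 103 111  88  65  59  59  60  57  57  59  82 123
  141 110  97  91  93  93  92  92]
 [102  99  89  86  86  86  90  92  85  78  75  73  71  68  70  71  83 103
  110 103  99  98  97  95  94  94]
 [105  99  91  86  88  87  87  85  82  77  72  67  64  63  66  73  81  92
   97 102 105 104 105 104 102 100]
 [106 102  94  95  93  90  87  78  73  63  56  51  49  48  51  55  70  83
   95 103 107 106 107 107 106 106]
 [106 102 101 100  97  91  84  70  55  50  45  44 
[... 994 characters left out ...]
44  43  45
   51  69  92 104 107 108 107 109]
 [106 101  90  86  82  81  73  56  44  41  41  42  42  43  44  44  42  47
   60  80  94 103 106 107 108 107]
 [106 101  91  86  85  85  78  62  50  45  43  42  44  42  44  45  49  60
   77  92  97  98 105 109 108 107]
 [105 102  94  96  96  96  91  77  65  54  52  48  49  46  49  56  66  81
   95 102 104 103 106 108 107 108]
 [106 104 102 104 105 104  99  87  80  77  74  66  60  61  69  79  87  95
  104 105 107 107 107 108 108 107]
 [105 106 105 107 107 105 102  94  95  95  96  86  81  85  91  99  98  97
  104 106 106 107 107 108 107 107]
 [113 109 109 109 110 109 105 102 104 105 105  97  94  99 104 106 104 102
  106 109 107 106 107 107 108 107]]
```

The top view puts the line's peak at 240°, which is 8 h. One last numeric check of the other items, then hand in.

```bash
python3 -c "
from h import *
t=load('top'); im=t['img']; h=cv2.cvtColor(im,cv2.COLOR_BGR2HSV)
m=(im.min(2)>165); print('white',[b for b in blobs(im,m,300,(205,165,300,245))], 'cover pred',proj(t,[.597,.0193,.094]))
print('rollers/handle',[b[0] for b in blobs(im,im.max(2)<60,8,(205,165,300,262))])
print('red/cellar',[b[0] for b in blobs(im,(h[...,0]<20)&(h[...,1]>90),100,(160,240,230,300))])
s=load('scene'); u=proj(s,[.629,.299,.122]); print('tall lid pred scene',u, proj(s,[.629,.299,.1]))
h=cv2.cvtColor(s['img'],cv2.COLOR_BGR2HSV); print('light blobs',blobs(s['img'],(h[...,1]<45)&(h[...,2]>140),20,(int(u[0])-25,int(u[1])-20,int(u[0])+25,int(u[1])+45)))
order.hand_in(); print(monitor.observe()['t'])
"
```

```text
white [([248.4, 209.2], [218, 179, 61, 61, 3122])] cover pred [247.83142288 208.91957656]
rollers/handle [[249.0, 179.5], [247.2, 206.8], [217.6, 207.6], [277.0, 210.0], [246.5, 238.5], [247.1, 250.4]]
red/cellar [[179.7, 265.6], [207.8, 270.6]]
tall lid pred scene [389.42404674 277.00759063] [387.98702827 282.08878577]
light blobs [([384.3, 293.7], [373, 275, 25, 38, 584])]
the job is handed in; nothing more can be done
the job is handed in; nothing more can be done
```

The job is done and handed in at about 45 s of the 210 s allowed.

**What I did**
- I stood the tall jar in the middle of the cork mat.
- Only two short lidded pots were on the counter. I put each in its own compartment of the maker.
- I laid the cover on and pressed it down. It stopped at the height expected for a seated cover (handle top 0.122 m), and the pictures showed it even inside the rim with all four rollers clear.
- I then turned the dial clockwise from 2 h to 8 h.

**Last checks**
- **Dial:** the top camera puts its line at about 240°, which is the eighth mark. The coarser scene view reads about 250°, and 240° is the nearest click.
- **Cover:** it is centred on the maker to within a pixel.
- **Tall jar:** it is upright at the mat.
- **Look-alikes:** the red pot and the salt cellar have not moved. I did not re-measure the other bystanders at the end.

**What went wrong or ran close**
- My first grip on the cover held only the top of its handle, so I set it back down and gripped again.
- Pressing the cover down peaked at about 45 N through the fingertips. While turning the dial, forces reached about 50 N through the fingers until I re-centred on its axis. The 40 N limit is stated for the arm and gripper body, not the fingers.
- On the final retreat the last joint ran to the end of its range (176° of 176.32°), and the arm stopped there.
- The last close-up of the dial could not be viewed because the 16-picture limit was reached, so the final dial reading is from pixel values only.

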